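Balance the centrifuge head

TASK

The centrifuge head on its stand is loaded out of balance: its six buckets hold three pairs of alike tubes, but no tube faces its twin. Rearrange them, using the empty rack to park a tube while you swap, until every tube sits fully down in a bucket straight across the hub from its twin, with the rack empty again. Keep the tubes upright all the time, and let go of everything at the end.

Things in the scene. Friction and masses are not known exactly. Their poses are not given: they have to be found in the camera images.
- rotor: Centrifuge head fixed on its grey stand, cannot turn. Origin on the bench under the hub axis, z up. Six upright steel buckets, axes 65 mm out at 0, 60, 120, 180, 240, 300 degrees from its x: 35 mm wide inside, 44 mm over the collar, rim 96 mm above the bench, floor 22 mm (a seated tube's tip is there), conical at the bottom. Hub and arms are below 100 mm. Facing buckets are 130 mm apart.
- rack: White plastic tube rack, 166 x 56 mm, 72 mm high, fixed, empty at the start. Origin on the bench under its middle hole; three 36 mm holes in a row along its x axis at -52, 0 and +52 mm; a tube in it stands upright, tip 4 mm above the bench.
- wide_a: Frosted plastic centrifuge tube, 115 mm tall, with a wide flat white ribbed cap. Origin at the tip, z up along its axis. Foot 8 mm wide at the tip, body 29 mm wide from 20 mm up to 100 mm; cap 36 mm wide from 99 to 115 mm. 60 g. Grip it across the cap. One of two alike; starts seated in a bucket.
- necked_a: Frosted plastic centrifuge tube, 132 mm tall, with a small black cap on a narrow neck. Origin at the tip, z up along its axis. Foot 8 mm wide at the tip, body 29 mm wide from 20 mm up to 108 mm, then a sloping shoulder; cap 20 mm wide from 116 to 132 mm. 80 g. Grip the body about 100 mm above the tip, below the shoulder. One of two alike; starts seated in a bucket.
- stoppered_a: Thick glass centrifuge tube, 112 mm tall with its dark rubber stopper (fixed). Origin at the tip, z up along its axis. Foot 8 mm wide at the tip, body 29 mm wide from 20 mm up to 98 mm; stopper up to 28 mm wide from 98 to 112 mm. 70 g. Grip it about 100 mm above the tip. One of two alike; starts seated in a bucket.
- wide_b: Frosted plastic centrifuge tube, 115 mm tall, with a wide flat white ribbed cap. Origin at the tip, z up along its axis. Foot 8 mm wide at the tip, body 29 mm wide from 20 mm up to 100 mm; cap 36 mm wide from 99 to 115 mm. 60 g. Grip it across the cap. One of two alike; starts seated in a bucket.
- necked_b: Frosted plastic centrifuge tube, 132 mm tall, with a small black cap on a narrow neck. Origin at the tip, z up along its axis. Foot 8 mm wide at the tip, body 29 mm wide from 20 mm up to 108 mm, then a sloping shoulder; cap 20 mm wide from 116 to 132 mm. 80 g. Grip the body about 100 mm above the tip, below the shoulder. One of two alike; starts seated in a bucket.
- stoppered_b: Thick glass centrifuge tube, 112 mm tall with its dark rubber stopper (fixed). Origin at the tip, z up along its axis. Foot 8 mm wide at the tip, body 29 mm wide from 20 mm up to 98 mm; stopper up to 28 mm wide from 98 to 112 mm. 70 g. Grip it about 100 mm above the tip. One of two alike; starts seated in a bucket.
Not all that is in view belongs to the job. Leave any orange or pink look-alike of the wide_b alone.

How it is judged:
At the end, for the whole second after the job is handed in: All six tubes stand in buckets, tips within 6 mm of the bucket floor's height and 55 to 75 mm from the hub's axis, tilted under 0.15 rad, at rest; the two tubes of each kind are opposite each other (tips over 121 mm apart horizontally; next-but-one buckets give 113 mm) (z of wide_a in the frame of rotor between 0.016 and 0.028 m and horizontal distance between wide_a and rotor between 0.055 and 0.075 m and angle between each of wide_a, necked_a, stoppered_a, wide_b, necked_b, stoppered_b's own z axis and vertical below 0.15 rad and linear speed of each of wide_a, necked_a, stoppered_a, wide_b, necked_b, stoppered_b below 0.02 m/s and angular speed of each of wide_a, necked_a, stoppered_a, wide_b, necked_b, stoppered_b below 1 rad/s and z of necked_a in the frame of rotor between 0.016 and 0.028 m and horizontal distance between necked_a and rotor between 0.055 and 0.075 m and z of stoppered_a in the frame of rotor between 0.016 and 0.028 m and horizontal distance between stoppered_a and rotor between 0.055 and 0.075 m and z of wide_b in the frame of rotor between 0.016 and 0.028 m and horizontal distance between wide_b and rotor between 0.055 and 0.075 m and z of necked_b in the frame of rotor between 0.016 and 0.028 m and horizontal distance between necked_b and rotor between 0.055 and 0.075 m and z of stoppered_b in the frame of rotor between 0.016 and 0.028 m and horizontal distance between stoppered_b and rotor between 0.055 and 0.075 m and horizontal distance between wide_a and wide_b above 0.121 m and horizontal distance between necked_a and necked_b above 0.121 m and horizontal distance between stoppered_a and stoppered_b above 0.121 m); the robot touches nothing.
It fails at once if a tube is tipped more than 0.6 rad from upright (angle between any of wide_a, necked_a, stoppered_a, wide_b, necked_b, stoppered_b's own z axis and vertical above 0.6 rad).
It also fails if it takes over 99 s, if anything falls off the work surface, if the arm or the gripper's body presses on something with over 40 N, if the wrist force passes 120 N, or if a joint passes its speed limit or range.

ROBOT

A 7-joint arm with a two-finger parallel gripper is mounted at the origin on a cart in front of the work surface, level with it; the furniture and walls round the work are solid. World frame = base frame: x ahead of the robot, y to its left, z up, the work surface at z = 0. Lengths are in m, angles in rad, forces in N, time in s.
With the tool pointing down it reaches from about 0.4 to 0.875 m from the base axis. Payload 4.4 kg.
Tool frame: the origin (TCP) lies between the finger pads; the fingertips stand 8 mm ahead of it and the grasp point (between the pads) lies 11 mm behind it (env.finger_overhang is the distance from the TCP to the fingertips, in m); z points along the fingers, y is the line along which they close (so a half turn about z gives the same grasp; the last joint's range is limited). The gripper opens to 85 mm and grips with 20 to 120 N. Pads are 22 mm wide; open, the fingers measure 114 mm over their backs; the gripper's body (76 mm by 85 mm) begins 54 mm behind the grasp point. The pads swing forward as they close: fully open they stand 13 mm farther back than shut.
Start: joints at [1.26, 0.628, 0.038, 1.517, -0.027, 0.996, -0.02], TCP at [0.158, -0.631, 0.239] pointing down, gripper open.
Joint ranges: [-3.06, 3.06], [-0.37, 2.12], [-1.25, 1.32], [0.18, 2.47], [-1.1, 4.24], [0.23, 1.98], [-2.94, 2.94]. Speed limits (rad/s): [2.57, 2.57, 3.14, 3.14, 3.14, 3.14, 3.14].

INTERFACE

Orientations are given as a unit quaternion [w, x, y, z].
In Python, from plant import telemetry, optics, order, nets, env gives the robot as it stands.
- The arm moves only by the shell command python3 -m handwheel 'ROWS'. ROWS is JSON, a list of rows, each an object of numbers: "x", "y", "z": the shift along the tool's x, y, z in mm; "ax", "ay", "az": the turn, a rotation vector about the tool's x, y, z in degrees; "fingers": the opening, from -1 (shut) to 1 (fully open). A call has 1 to 5 rows; each row shifts and turns the commanded pose from where the row before left it, along the tool's axes as they then stand; what a row does not reach is not made up. A row lasts 1/12 s, in which the tool goes at most 41.7 mm and 7.16 degrees, less where a joint would pass 70% of its speed; a pose out of reach is approached as far as the arm can. A call with a gripper value outside its range is refused whole. The fingers move at their own pace and stop on an object; the grip force is fixed at half the most. Time passes only in rows, so rows that do not move let the fingers close. It gives the time, the measured TCP pose, the force, the opening and the grip force at its end, in the units of the state.
- telemetry.state(): the state, without advancing time (a new reading comes with each control period).
- optics.snapshot(name): name is "side" or "top"; returns (picture, depth): 420x560x3 uint8, blue, green, red; 420x560 float32, m along the optical axis (not along the pixel's ray), 0 where there is no reading.
- optics.camera_model(name): a dict with "fx", "fy", "cx", "cy" (pixels), "view" (4x4, takes a point from world to camera coordinates). Camera axes: x right, y down, z forward; pixel columns grow to the right and rows downward; lengths in m; the calibration is good to about 2 mm. A picture is of the moment at which its call begins. camera_model takes no time and is no camera call.
- order.job_done(): hands the job in; it is judged then, once.
Trained networks look in the newest picture that a camera, given by its name, has taken for a name from the list of things; names that differ only in an ending like _2 or _b are one class to them, and where a whole thing is asked for, a point or a joint stands for the part that bears it (a point fixed in the world has none). Each returns a list of dicts, best first, with "confidence" (0 to 1); they miss things now and then, are a little off and sometimes report something else, mostly with a low value. They report only what shows in the picture. A call takes as long as a camera call. They do not tell look-alikes from the thing itself.
- nets.search_frame(thing, camera): "extent" ([left, top, width, height] in pixels, round what is visible of it).
- nets.trace(thing, camera): "mask" (420x560 bool, what is visible of it) and "extent" ([left, top, width, height] in pixels, round what is visible of it).
The state is a dict: "time": time; "joint_positions": joint angles; "dq": joint speeds; "effort": joint torques, N m; "tcp_pos": TCP position; "eef_rot": TCP orientation; "wrist_force": force on the tool from outside, world axes, zero at the start; "torque": the same for the moment, N m; "finger_gap": finger opening in m; "grip_force": force on a finger pad.
Only numpy, scipy, OpenCV 4.12 (cv2) and the standard library are available. Lean on these libraries where they do the work, as an engineer would, in place of code of your own. Each camera call takes 0.05 s, during which the arm holds its last target. There are 200 camera calls.

## Working session

There is one attempt and no reset: what is moved stays moved. The work goes in short steps, Python scripts to look and compute and a shell command to move; the robot and the scene stay as the last step left them, time stands still between calls to the robot, and variables do not carry over. Pictures are saved under pics/ and viewed, at most 14 in all, crops included, and the job is handed in when it is done.

```bash
mkdir -p pics; ls; python3 - <<'E'
from plant import telemetry, optics, nets, env
import cv2,numpy as np
for n in("top","side"):
    p,d=optics.snapshot(n); cv2.imwrite(f"pics/{n}0.png",p); np.save(f"{n}0.npy",d)
    m=optics.camera_model(n); print(n,m)
    for t in("rotor","rack","wide_a","necked_a","stoppered_a"):
        print(t,[(np.round(r["extent"]).tolist(),round(r["confidence"],2)) for r in nets.search_frame(t,n)])
s=telemetry.state(); print(s["time"],s["tcp_pos"],s["eef_rot"],s["finger_gap"],env.finger_overhang)
E
```

```text
pics
top {'fx': 472.9523712528949, 'fy': 472.9523712528949, 'cx': 276.255736018753, 'cy': 203.51036343640726, 'view': array([[-0.01910953, -0.99934773,  0.03064206, -0.25931454],
       [-0.98591395,  0.01374166, -0.16668788,  0.56702309],
       [ 0.16615808, -0.03339576, -0.98553347,  0.85818958],
       [ 0.        ,  0.        ,  0.        ,  1.        ]])}
rotor [([160.0, 183.0, 94.0, 90.0], 0.71)]
rack [([305.0, 195.0, 43.0, 91.0], 0.59)]
wide_a [([223.0, 190.0, 22.0, 25.0], 0.94), ([253.0, 126.0, 23.0, 26.0], 0.88), ([284.0, 144.0, 18.0, 31.0], 0.76), ([226.0, 227.0, 24.0, 20.0], 0.62)]
necked_a [([157.0, 201.0, 24.0, 24.0], 0.89), ([189.0, 183.0, 21.0, 19.0], 0.54), ([223.0, 189.0, 20.0, 29.0], 0.18)]
stoppered_a [([202.0, 255.0, 16.0, 16.0], 0.8), ([167.0, 241.0, 20.0, 19.0], 0.51)]
side {'fx': 460.9627494995829, 'fy': 460.9627494995829, 'cx': 291.06032816084297, 'cy': 215.88009287994208, 'view': array([[ 0.96761996, -0.25191897, -0.01576252, -0.58220115],
       [-0.15183736, -0.53104694, -0.83362735,  0.00136474],
       [ 0.20163591,  0.8090278 , -0.55210233,  0.97545322],
       [ 0.        ,  0.        ,  0.        ,  1.        ]])}
rotor [([226.0, 158.0, 83.0, 78.0], 0.74)]
rack [([228.0, 242.0, 107.0, 60.0], 0.92)]
wide_a [([250.0, 167.0, 21.0, 28.0], 0.94), ([345.0, 191.0, 23.0, 59.0], 0.8), ([358.0, 175.0, 19.0, 56.0], 0.68)]
necked_a [([261.0, 129.0, 13.0, 34.0], 0.93), ([289.0, 138.0, 14.0, 30.0], 0.71)]
stoppered_a [([227.0, 158.0, 15.0, 27.0], 0.74), ([233.0, 147.0, 18.0, 24.0], 0.57)]
0.6 [ 0.15759825 -0.63064081  0.23933991] [3.36807233e-05 9.92514335e-01 1.22128179e-01 2.67085618e-05] 0.08547635488222251 0.008
```

```bash
python3 - <<'E'
import cv2
p=cv2.imread("pics/top0.png")[110:300,140:370]; cv2.imwrite("pics/topc.png",cv2.resize(p,None,fx=3.4,fy=3.15,interpolation=cv2.INTER_CUBIC))
E
```

```text
(no output)
```

View pics/topc.png

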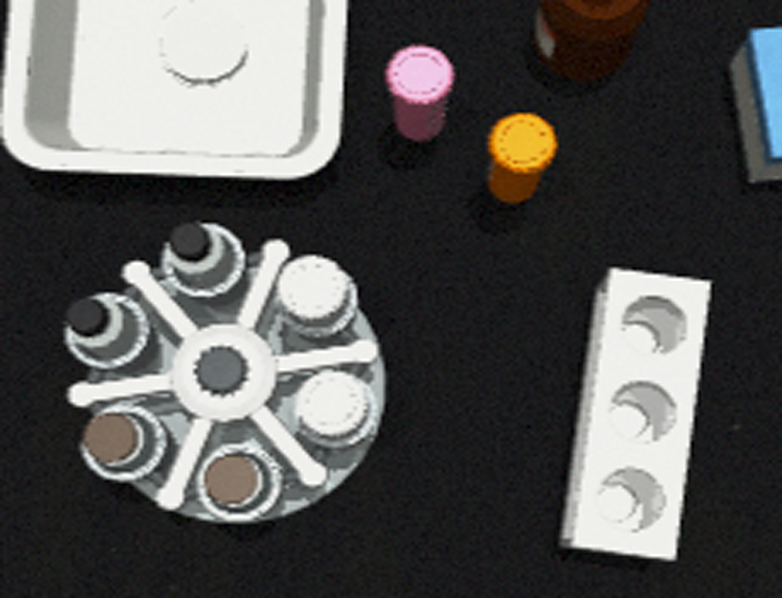

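View pics/side0.png

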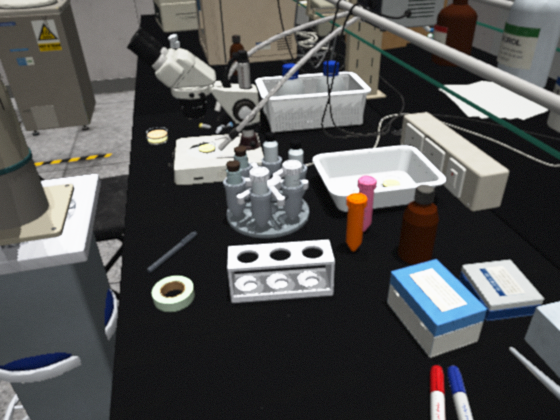

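The top view shows, clockwise from the upper middle: necked (196,183), wide (233,201), wide (238,239), stoppered (208,262), stoppered (175,248), necked (168,212). The rack is at (327,240). The possible confusions for wide are the pink tube at (263,135) and the orange one at (293,155), both outside the rotor, so I'll use only the white caps in the rotor.

The plan takes five moves: the lower-middle stoppered tube to the rack, the left necked to its bucket, the left stoppered to the left bucket, the lower-right wide to the lower-left bucket, and the racked stoppered to the lower-right bucket.

```bash
cat > h.py <<'E'
import numpy as np,cv2
from plant import optics
def cloud(n,d):
    m=optics.camera_model(n); V=m["view"]; v,u=np.mgrid[:420,:560]
    P=np.stack([(u-m["cx"])/m["fx"]*d,(v-m["cy"])/m["fy"]*d,d],-1)
    W=(P-V[:3,3])@V[:3,:3]; W[d<=0]=np.nan; return W
def px(n,p):
    m=optics.camera_model(n); q=m["view"][:3,:3]@p+m["view"][:3,3]; return m["fx"]*q[0]/q[2]+m["cx"],m["fy"]*q[1]/q[2]+m["cy"]
def at(n,u,v,z):  # pixel ray at height z
    m=optics.camera_model(n);R=m["view"][:3,:3];r=R.T@np.array([(u-m["cx"])/m["fx"],(v-m["cy"])/m["fy"],1]);c=-R.T@m["view"][:3,3]
    return c+r*(z-c[2])/r[2]
E
python3 - <<'E'
from h import *
from scipy.optimize import least_squares
tubes=dict(N1=(196,183,.154),W1=(233,201,.137),W2=(238,239,.137),S1=(208,262,.134),S2=(175,248,.134),N2=(168,212,.154))
out={}
for n in("top","side"):
    W=cloud(n,np.load(n+"0.npy"));
    for k,(u,v,z) in tubes.items():
        c=at("top",u,v,z)[:2]
        for _ in range(4):
            m=(np.hypot(*(W[...,:2]-c).transpose(2,0,1))<.022)&(abs(W[...,2]-z)<.006)
            q=W[m]
            if len(q)<5: break
            e,_r=cv2.minEnclosingCircle(q[:,:2].astype(np.float32)); c=q[:,:2].mean(0)
        print(n,k,m.sum(),np.round(c,4),np.round(e,4),round(_r,4),np.round(np.median(q[:,2]),4) if len(q) else "")
        if n=="top": out[k]=c
P=np.array(list(out.values()))
# clockwise in the image == decreasing angle in world (x up, y left)
f=lambda p:(np.stack([p[0]+.065*np.cos(p[2]-np.arange(6)*np.pi/3),p[1]+.065*np.sin(p[2]-np.arange(6)*np.pi/3)],1)-P).ravel()
r=least_squares(f,[*P.mean(0),0.5]);print(r.x,np.round(r.fun.reshape(6,2)*1e3,1)); print(np.round(f(r.x).reshape(6,2)+P,4))
W=cloud("top",np.load("top0.npy")); q=W[(abs(W[...,2]-.072)<.004)]; 
c=at("top",327,240,.072)[:2]; q=q[np.hypot(*(q[:,:2]-c).T)<.11]
print("rack",len(q),cv2.minAreaRect(q[:,:2].astype(np.float32)),np.median(q[:,2]))
W=cloud("side",np.load("side0.npy")); q=W[(abs(W[...,2]-.072)<.004)]; q=q[np.hypot(*(q[:,:2]-c).T)<.11]
print("rack side",len(q),cv2.minAreaRect(q[:,:2].astype(np.float32)),np.median(q[:,2]))
E
```

```text
top N1 116 [ 0.5775 -0.128 ] [ 0.5781 -0.1277] 0.0108 0.1547
top W1 323 [ 0.5541 -0.1881] [ 0.5548 -0.1881] 0.0181 0.1376
top W2 331 [ 0.4901 -0.1979] [ 0.4903 -0.1977] 0.0179 0.1377
top S1 198 [ 0.4498 -0.147 ] [ 0.45   -0.1467] 0.0134 0.1347
top S2 202 [ 0.4734 -0.0867] [ 0.4735 -0.0868] 0.0137 0.1347
top N2 120 [ 0.537  -0.0773] [ 0.5372 -0.077 ] 0.0105 0.1543
side N1 64 [ 0.5794 -0.1319] [ 0.5806 -0.1308] 0.0108 0.1538
side W1 184 [ 0.5548 -0.1942] [ 0.5558 -0.191 ] 0.018 0.138
side W2 197 [ 0.4912 -0.2035] [ 0.4919 -0.1997] 0.0183 0.1378
side S1 117 [ 0.4514 -0.1519] [ 0.4513 -0.1477] 0.0147 0.1346
side S2 95 [ 0.4745 -0.0913] [ 0.475  -0.0874] 0.0158 0.1349
side N2 62 [ 0.539  -0.0815] [ 0.5383 -0.0791] 0.012 0.1538
[ 0.51365407 -0.1375229   0.14938411] [[ 0.4  0.2]
 [ 0.1 -0.2]
 [-0.2 -0.1]
 [-0.4 -0.2]
 [-0.3  0. ]
 [ 0.4  0.3]]
[[ 0.5779 -0.1278]
 [ 0.5542 -0.1884]
 [ 0.4899 -0.198 ]
 [ 0.4494 -0.1472]
 [ 0.4731 -0.0867]
 [ 0.5374 -0.077 ]]
rack 1805 ((0.4883946180343628, -0.36407721042633057), (0.056655868887901306, 0.1665518432855606), 80.73489379882812) 0.07277002236177195
rack side 1939 ((0.48971664905548096, -0.3648461103439331), (0.0597701333463192, 0.16621579229831696), 80.40391540527344) 0.07317496887310569
```

```bash
cat > go.py <<'E'
# go.py NAME Z YAW(deg of tool y): shift left in tool axes (mm) before / after turning, az to turn
import sys,numpy as np
from scipy.spatial.transform import Rotation as Ro
from plant import telemetry
C=np.array([.5140,-.1382]);T={k:C+.065*np.array([np.cos(a),np.sin(a)]) for k,a in ((i,.1494-i*np.pi/3) for i in range(6))}
T["r"]=np.array([.489,-.3645])
s=telemetry.state();w,x,y,z=s["eef_rot"];R=Ro.from_quat([x,y,z,w]).as_matrix()
n,Z,Y=sys.argv[1:4];n=n if n=="r" else int(n);yaw=float(Y)
p=np.array([*T[n],float(Z)]);d=(p-s["tcp_pos"])*1e3
az=-((yaw-np.degrees(np.arctan2(R[1,1],R[0,1]))+180)%360-180)
print("t",round(s["time"],2),"tcp",np.round(s["tcp_pos"],4),"gap",round(s["finger_gap"],4),"F",np.round(s["wrist_force"],1),"grip",np.round(s["grip_force"],1))
print("shift now",np.round(R.T@d,1),"tiltz",np.round(R[:,2],3),"az",round(az,1),"shift after az",np.round((R@Ro.from_euler("z",az,degrees=True).as_matrix()).T@d,1),"j7",round(s["joint_positions"][6],2))
E
A='python3 -m handwheel'
$A '[{"x":20,"y":-20,"fingers":0.4},{"x":20,"y":-20,"fingers":0.4},{"x":20,"y":-20,"fingers":0.4},{"x":20,"y":-20,"fingers":0.4},{"x":20,"y":-20,"fingers":0.4}]'
python3 go.py 3 .239 8.6
```

```text
t 0.6 tcp [ 0.1576 -0.6306  0.2393] gap 0.0855 F [ 0.2 -0.2  0.5] grip 0.0
shift now [ 4.004e+02 -3.975e+02  3.000e-01] tiltz [ 0. -0. -1.] az -84.6 shift after az [4.337e+02 3.610e+02 3.000e-01] j7 -0.02schema error: expected keys x, y, z, ax, ay, az, fingers
```

```bash
python3 -m handwheel '[{"x":20,"y":-20,"z":0,"ax":0,"ay":0,"az":0,"fingers":0.4},{"x":20,"y":-20,"z":0,"ax":0,"ay":0,"az":0,"fingers":0.4},{"x":20,"y":-20,"z":0,"ax":0,"ay":0,"az":0,"fingers":0.4},{"x":20,"y":-20,"z":0,"ax":0,"ay":0,"az":0,"fingers":0.4},{"x":20,"y":-20,"z":0,"ax":0,"ay":0,"az":0,"fingers":0.4}]'
python3 go.py 3 .239 8.6
```

```text
time: 1.02
tcp_pos: [0.2309, -0.5082, 0.2394]
eef_rot: [0.0, 0.993, 0.122, 0.0]
wrist_force: [0.2, 0.6, 0.0]
finger_gap: 0.06
grip_force: 0.0
t 1.02 tcp [ 0.2309 -0.5082  0.2394] gap 0.06 F [0.2 0.6 0. ] grip 0.0
shift now [ 299.5 -296.7    0.4] tiltz [ 0. -0. -1.] az -84.6 shift after az [323.6 270.2   0.4] j7 -0.21
```

Full tracking, no lag. I'll carry on with the translation, then the turn.

```bash
python3 -m handwheel '[{"x":25,"y":-25,"z":0,"ax":0,"ay":0,"az":0,"fingers":0.4},{"x":25,"y":-25,"z":0,"ax":0,"ay":0,"az":0,"fingers":0.4},{"x":25,"y":-25,"z":0,"ax":0,"ay":0,"az":0,"fingers":0.4},{"x":25,"y":-25,"z":0,"ax":0,"ay":0,"az":0,"fingers":0.4},{"x":25,"y":-25,"z":0,"ax":0,"ay":0,"az":0,"fingers":0.4}]'|head -2
python3 -m handwheel '[{"x":25,"y":-25,"z":0,"ax":0,"ay":0,"az":0,"fingers":0.4},{"x":25,"y":-25,"z":0,"ax":0,"ay":0,"az":0,"fingers":0.4},{"x":25,"y":-25,"z":0,"ax":0,"ay":0,"az":0,"fingers":0.4},{"x":25,"y":-25,"z":0,"ax":0,"ay":0,"az":0,"fingers":0.4},{"x":25,"y":-25,"z":0,"ax":0,"ay":0,"az":0,"fingers":0.4}]'|head -2
python3 -m handwheel '[{"x":25,"y":-25,"z":0,"ax":0,"ay":0,"az":0,"fingers":0.4},{"x":24,"y":-22,"z":0,"ax":0,"ay":0,"az":0,"fingers":0.4},{"x":0,"y":0,"z":0,"ax":0,"ay":0,"az":-7,"fingers":0.4},{"x":0,"y":0,"z":0,"ax":0,"ay":0,"az":-7,"fingers":0.4},{"x":0,"y":0,"z":0,"ax":0,"ay":0,"az":-7,"fingers":0.4}]'|head -2
python3 -m handwheel '[{"x":0,"y":0,"z":0,"ax":0,"ay":0,"az":-7,"fingers":0.4},{"x":0,"y":0,"z":0,"ax":0,"ay":0,"az":-7,"fingers":0.4},{"x":0,"y":0,"z":0,"ax":0,"ay":0,"az":-7,"fingers":0.4},{"x":0,"y":0,"z":0,"ax":0,"ay":0,"az":-7,"fingers":0.4},{"x":0,"y":0,"z":0,"ax":0,"ay":0,"az":-7,"fingers":0.4}]'|head -2
python3 -m handwheel '[{"x":0,"y":0,"z":0,"ax":0,"ay":0,"az":-7,"fingers":0.4},{"x":0,"y":0,"z":0,"ax":0,"ay":0,"az":-7,"fingers":0.4},{"x":0,"y":0,"z":0,"ax":0,"ay":0,"az":-7,"fingers":0.4},{"x":0,"y":0,"z":0,"ax":0,"ay":0,"az":-7,"fingers":0.4},{"x":0,"y":0,"z":0,"ax":0,"ay":0,"az":0,"fingers":0.4}]'|head -2
python3 go.py 3 .111 8.6
```

```text
time: 1.43
tcp_pos: [0.322, -0.3564, 0.2396]
time: 1.85
tcp_pos: [0.4131, -0.2047, 0.2397]
time: 2.27
tcp_pos: [0.449, -0.1478, 0.2395]
time: 2.68
tcp_pos: [0.4486, -0.1489, 0.2395]
time: 3.1
tcp_pos: [0.4485, -0.1489, 0.2395]
t 3.1 tcp [ 0.4485 -0.1489  0.2395] gap 0.0596 F [ 0.1  0.1 -0.7] grip 0.0
shift now [  0.9   1.3 128.5] tiltz [ 0.  0. -1.] az -0.4 shift after az [  0.8   1.3 128.5] j7 0.17
```

```bash
python3 -m handwheel '[{"x":1,"y":1,"z":25,"ax":0,"ay":0,"az":0,"fingers":0.4},{"x":0,"y":0,"z":25,"ax":0,"ay":0,"az":0,"fingers":0.4},{"x":0,"y":0,"z":25,"ax":0,"ay":0,"az":0,"fingers":0.4},{"x":0,"y":0,"z":25,"ax":0,"ay":0,"az":0,"fingers":0.4},{"x":0,"y":0,"z":20,"ax":0,"ay":0,"az":0,"fingers":0.4}]'
python3 -m handwheel '[{"x":0,"y":0,"z":8,"ax":0,"ay":0,"az":0,"fingers":0.4},{"x":0,"y":0,"z":0,"ax":0,"ay":0,"az":0,"fingers":0.4}]'
python3 go.py 3 .111 8.6
```

```text
time: 3.52
tcp_pos: [0.449, -0.1478, 0.118]
eef_rot: [-0.0, 0.657, 0.753, -0.0]
wrist_force: [-0.6, -0.5, 0.4]
finger_gap: 0.0593
grip_force: 0.0
time: 3.68
tcp_pos: [0.4483, -0.1474, 0.11]
eef_rot: [-0.001, 0.657, 0.754, -0.001]
wrist_force: [0.2, 0.8, 0.3]
finger_gap: 0.0597
grip_force: 0.0
t 3.68 tcp [ 0.4483 -0.1474  0.11  ] gap 0.0597 F [0.2 0.8 0.3] grip 0.0
shift now [-0.7  1.3 -1. ] tiltz [-0.003  0.001 -1.   ] az -0.7 shift after az [-0.7  1.3 -1. ] j7 0.02
```

```bash
python3 -m handwheel '[{"x":0,"y":0,"z":0,"ax":0,"ay":0,"az":0,"fingers":-1},{"x":0,"y":0,"z":0,"ax":0,"ay":0,"az":0,"fingers":-1},{"x":0,"y":0,"z":0,"ax":0,"ay":0,"az":0,"fingers":-1},{"x":0,"y":0,"z":0,"ax":0,"ay":0,"az":0,"fingers":-1},{"x":0,"y":0,"z":0,"ax":0,"ay":0,"az":0,"fingers":-1}]'
python3 go.py 3 .111 8.6
```

```text
time: 4.1
tcp_pos: [0.4502, -0.148, 0.1128]
eef_rot: [0.001, 0.656, 0.755, 0.0]
wrist_force: [-0.6, -0.1, 6.7]
finger_gap: 0.0267
grip_force: 58.8
t 4.1 tcp [ 0.4502 -0.148   0.1128] gap 0.0267 F [-0.6 -0.1  6.7] grip 58.8
shift now [ 0.2 -0.5  1.8] tiltz [ 0.003 -0.001 -1.   ] az -0.6 shift after az [ 0.2 -0.5  1.8] j7 0.03
```

```bash
python3 -m handwheel '[{"x":0,"y":0,"z":-10,"ax":0,"ay":0,"az":0,"fingers":-1},{"x":0,"y":0,"z":-20,"ax":0,"ay":0,"az":0,"fingers":-1},{"x":0,"y":0,"z":-20,"ax":0,"ay":0,"az":0,"fingers":-1},{"x":0,"y":0,"z":-20,"ax":0,"ay":0,"az":0,"fingers":-1},{"x":0,"y":0,"z":-20,"ax":0,"ay":0,"az":0,"fingers":-1}]'
python3 -m handwheel '[{"x":0,"y":0,"z":-20,"ax":0,"ay":0,"az":0,"fingers":-1},{"x":0,"y":0,"z":-20,"ax":0,"ay":0,"az":0,"fingers":-1},{"x":0,"y":0,"z":-20,"ax":0,"ay":0,"az":0,"fingers":-1},{"x":0,"y":0,"z":0,"ax":0,"ay":0,"az":0,"fingers":-1},{"x":0,"y":0,"z":0,"ax":0,"ay":0,"az":0,"fingers":-1}]'
python3 go.py r .20 8.6
python3 - <<'E'
from h import *
p,d=optics.snapshot("side");cv2.imwrite("pics/s1.png",p[60:330,170:430].repeat(2,0).repeat(2,1))
E
```

```text
time: 4.52
tcp_pos: [0.4493, -0.1477, 0.203]
eef_rot: [0.0, 0.656, 0.755, 0.0]
wrist_force: [-0.3, -0.1, -0.9]
finger_gap: 0.0262
grip_force: 59.3
time: 4.93
tcp_pos: [0.4498, -0.148, 0.2627]
eef_rot: [0.002, 0.656, 0.755, 0.0]
wrist_force: [0.0, -0.5, -0.5]
finger_gap: 0.0262
grip_force: 59.3
t 4.93 tcp [ 0.4498 -0.148   0.2627] gap 0.0262 F [ 0.  -0.5 -0.5] grip 59.3
shift now [-219.8    8.5   63.1] tiltz [ 0.003 -0.001 -1.   ] az -0.6 shift after az [-219.8    6.1   63.1] j7 0.18
```

View pics/s1.png

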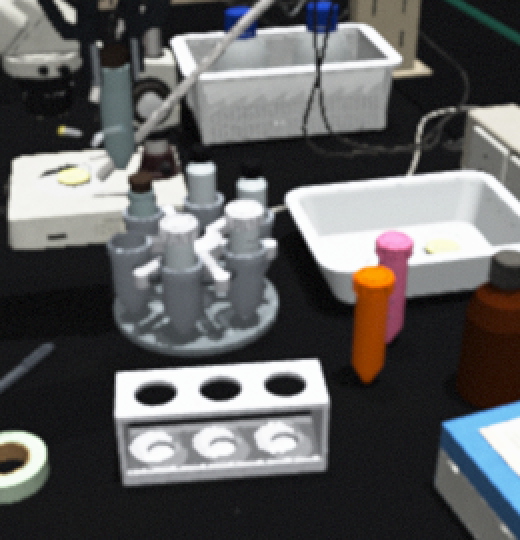

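```bash
python3 -m handwheel '[{"x":-24,"y":1,"z":0,"ax":0,"ay":0,"az":0,"fingers":-1},{"x":-24,"y":1,"z":0,"ax":0,"ay":0,"az":0,"fingers":-1},{"x":-24,"y":1,"z":0,"ax":0,"ay":0,"az":0,"fingers":-1},{"x":-24,"y":1,"z":0,"ax":0,"ay":0,"az":0,"fingers":-1},{"x":-24,"y":1,"z":0,"ax":0,"ay":0,"az":0,"fingers":-1}]'|head -2
python3 -m handwheel '[{"x":-24,"y":1,"z":0,"ax":0,"ay":0,"az":0,"fingers":-1},{"x":-24,"y":1,"z":10,"ax":0,"ay":0,"az":0,"fingers":-1},{"x":-24,"y":1,"z":20,"ax":0,"ay":0,"az":0,"fingers":-1},{"x":-24,"y":1,"z":20,"ax":0,"ay":0,"az":0,"fingers":-1},{"x":0,"y":0,"z":10,"ax":0,"ay":0,"az":0,"fingers":-1}]'|head -2
python3 -m handwheel '[{"x":0,"y":0,"z":0,"ax":0,"ay":0,"az":0,"fingers":-1},{"x":0,"y":0,"z":0,"ax":0,"ay":0,"az":0,"fingers":-1}]'|head -2
python3 go.py r .096 8.6
```

```text
time: 5.4
tcp_pos: [0.4702, -0.2666, 0.26]
time: 5.82
tcp_pos: [0.486, -0.3654, 0.1972]
time: 5.98
tcp_pos: [0.4876, -0.3587, 0.1999]
t 5.98 tcp [ 0.4876 -0.3587  0.1999] gap 0.0262 F [-0.4 -0.1  0.6] grip 59.3
shift now [ -6.3   0.8 103.9] tiltz [-0.003  0.003 -1.   ] az -0.5 shift after az [ -6.3   0.7 103.9] j7 0.48
```

```bash
python3 -m handwheel '[{"x":-5,"y":1,"z":5,"ax":0,"ay":0,"az":0,"fingers":-1},{"x":0,"y":0,"z":0,"ax":0,"ay":0,"az":0,"fingers":-1},{"x":0,"y":0,"z":0,"ax":0,"ay":0,"az":0,"fingers":-1}]'|head -2
python3 go.py r .096 8.6
```

```text
time: 6.23
tcp_pos: [0.4905, -0.3648, 0.1969]
t 6.23 tcp [ 0.4905 -0.3648  0.1969] gap 0.0263 F [-0.6  0.5 -0.9] grip 59.3
shift now [  0.5  -1.5 100.9] tiltz [ 0.001 -0.001 -1.   ] az -0.5 shift after az [  0.5  -1.5 100.9] j7 0.49
```

```bash
python3 -m handwheel '[{"x":0,"y":-1,"z":20,"ax":0,"ay":0,"az":0,"fingers":-1},{"x":0,"y":0,"z":15,"ax":0,"ay":0,"az":0,"fingers":-1},{"x":0,"y":0,"z":15,"ax":0,"ay":0,"az":0,"fingers":-1},{"x":0,"y":0,"z":15,"ax":0,"ay":0,"az":0,"fingers":-1},{"x":0,"y":0,"z":15,"ax":0,"ay":0,"az":0,"fingers":-1}]'
python3 -m handwheel '[{"x":0,"y":0,"z":10,"ax":0,"ay":0,"az":0,"fingers":-1},{"x":0,"y":0,"z":5,"ax":0,"ay":0,"az":0,"fingers":-1},{"x":0,"y":0,"z":0,"ax":0,"ay":0,"az":0,"fingers":-1}]'
python3 go.py r .096 8.6
```

```text
time: 6.65
tcp_pos: [0.4896, -0.365, 0.1166]
eef_rot: [0.001, 0.656, 0.755, 0.0]
wrist_force: [-0.1, 0.2, -0.2]
finger_gap: 0.0265
grip_force: 59.3
time: 6.9
tcp_pos: [0.4888, -0.3647, 0.1007]
eef_rot: [-0.001, 0.656, 0.755, -0.0]
wrist_force: [-0.4, -0.5, -0.6]
finger_gap: 0.0261
grip_force: 59.3
t 6.9 tcp [ 0.4888 -0.3647  0.1007] gap 0.0261 F [-0.4 -0.5 -0.6] grip 59.3
shift now [0.2 0.2 4.7] tiltz [-0.001  0.001 -1.   ] az -0.6 shift after az [0.2 0.2 4.7] j7 0.44
```

Continue down 4 mm, release and rise; then work out the move to N2 (bucket 5, y-axis at 68.6°).

```bash
python3 -m handwheel '[{"x":0,"y":0,"z":3,"ax":0,"ay":0,"az":0,"fingers":-1},{"x":0,"y":0,"z":2,"ax":0,"ay":0,"az":0,"fingers":-1},{"x":0,"y":0,"z":0,"ax":0,"ay":0,"az":0,"fingers":-1},{"x":0,"y":0,"z":0,"ax":0,"ay":0,"az":0,"fingers":0.4},{"x":0,"y":0,"z":0,"ax":0,"ay":0,"az":0,"fingers":0.4}]'|egrep 'tcp|force'
python3 -m handwheel '[{"x":0,"y":0,"z":0,"ax":0,"ay":0,"az":0,"fingers":0.4},{"x":0,"y":0,"z":0,"ax":0,"ay":0,"az":0,"fingers":0.4},{"x":0,"y":0,"z":-20,"ax":0,"ay":0,"az":0,"fingers":0.4},{"x":0,"y":0,"z":-30,"ax":0,"ay":0,"az":0,"fingers":0.4},{"x":0,"y":0,"z":-30,"ax":0,"ay":0,"az":0,"fingers":0.4}]'|egrep 'tcp|force|gap'
python3 -m handwheel '[{"x":0,"y":0,"z":-30,"ax":0,"ay":0,"az":0,"fingers":0.4},{"x":0,"y":0,"z":-30,"ax":0,"ay":0,"az":0,"fingers":0.4},{"x":0,"y":0,"z":0,"ax":0,"ay":0,"az":0,"fingers":0.4}]'|egrep 'tcp'
python3 go.py 5 .24 68.6
```

```text
tcp_pos: [0.4894, -0.3654, 0.0969]
wrist_force: [-0.3, 0.5, -0.0]
grip_force: 0.0
tcp_pos: [0.4884, -0.3647, 0.1765]
wrist_force: [0.3, 0.2, -0.0]
finger_gap: 0.0601
grip_force: 0.0
tcp_pos: [0.4924, -0.3669, 0.2429]
t 7.98 tcp [ 0.4924 -0.3669  0.2429] gap 0.0597 F [ 1.5 -0.3  0.1] grip 0.0
shift now [280.   85.2   1.5] tiltz [ 0.01  -0.006 -1.   ] az -60.6 shift after az [ 63.3 285.8   1.5] j7 0.51
```

```bash
python3 -m handwheel '[{"x":28,"y":8.5,"z":0,"ax":0,"ay":0,"az":0,"fingers":0.4},{"x":28,"y":8.5,"z":0,"ax":0,"ay":0,"az":0,"fingers":0.4},{"x":28,"y":8.5,"z":0,"ax":0,"ay":0,"az":0,"fingers":0.4},{"x":28,"y":8.5,"z":0,"ax":0,"ay":0,"az":0,"fingers":0.4},{"x":28,"y":8.5,"z":0,"ax":0,"ay":0,"az":0,"fingers":0.4}]'|egrep tcp
python3 -m handwheel '[{"x":28,"y":8.5,"z":0,"ax":0,"ay":0,"az":0,"fingers":0.4},{"x":28,"y":8.5,"z":0,"ax":0,"ay":0,"az":0,"fingers":0.4},{"x":28,"y":8.5,"z":0,"ax":0,"ay":0,"az":0,"fingers":0.4},{"x":28,"y":8.5,"z":0,"ax":0,"ay":0,"az":0,"fingers":0.4},{"x":28,"y":8.5,"z":0,"ax":0,"ay":0,"az":0,"fingers":0.4}]'|egrep tcp
python3 -m handwheel '[{"x":0,"y":0,"z":0,"ax":0,"ay":0,"az":-7,"fingers":0.4},{"x":0,"y":0,"z":0,"ax":0,"ay":0,"az":-7,"fingers":0.4},{"x":0,"y":0,"z":0,"ax":0,"ay":0,"az":-7,"fingers":0.4},{"x":0,"y":0,"z":0,"ax":0,"ay":0,"az":-7,"fingers":0.4},{"x":0,"y":0,"z":0,"ax":0,"ay":0,"az":-7,"fingers":0.4}]'|egrep tcp
python3 -m handwheel '[{"x":0,"y":0,"z":0,"ax":0,"ay":0,"az":-7,"fingers":0.4},{"x":0,"y":0,"z":0,"ax":0,"ay":0,"az":-7,"fingers":0.4},{"x":0,"y":0,"z":0,"ax":0,"ay":0,"az":-7,"fingers":0.4},{"x":0,"y":0,"z":0,"ax":0,"ay":0,"az":-4,"fingers":0.4},{"x":0,"y":0,"z":0,"ax":0,"ay":0,"az":0,"fingers":0.4}]'|egrep tcp
python3 go.py 5 .111 68.6
python3 - <<'E'
from h import *
W=cloud("top",optics.snapshot("top")[1])
for n,c,z in(("S1 rack",(.489,-.3645),.116),):
    m=(np.hypot(*(W[...,:2]-c).transpose(2,0,1))<.022)&(abs(W[...,2]-z)<.015);q=W[m];print(n,m.sum(),q.mean(0).round(4) if len(q) else 0,q[:,2].max())
E
```

```text
tcp_pos: [0.5115, -0.2194, 0.2362]
tcp_pos: [0.5341, -0.0747, 0.2362]
tcp_pos: [0.534, -0.076, 0.2361]
tcp_pos: [0.5339, -0.0762, 0.236]
t 9.65 tcp [ 0.5339 -0.0762  0.236 ] gap 0.0598 F [-0.8  0.3 -0.1] grip 0.0
shift now [ -4.1   0.  125. ] tiltz [-0.     0.001 -1.   ] az -0.5 shift after az [ -4.1  -0.  125. ] j7 0.86
S1 rack 206 [ 0.4872 -0.363   0.1152] 0.12036002711037798
```

```bash
python3 -m handwheel '[{"x":-4,"y":0,"z":0,"ax":0,"ay":0,"az":0,"fingers":0.4},{"x":0,"y":0,"z":25,"ax":0,"ay":0,"az":0,"fingers":0.4},{"x":0,"y":0,"z":25,"ax":0,"ay":0,"az":0,"fingers":0.4},{"x":0,"y":0,"z":25,"ax":0,"ay":0,"az":0,"fingers":0.4},{"x":0,"y":0,"z":25,"ax":0,"ay":0,"az":0,"fingers":0.4}]'|egrep tcp
python3 -m handwheel '[{"x":0,"y":0,"z":15,"ax":0,"ay":0,"az":0,"fingers":0.4},{"x":0,"y":0,"z":8,"ax":0,"ay":0,"az":0,"fingers":0.4},{"x":0,"y":0,"z":0,"ax":0,"ay":0,"az":0,"fingers":0.4}]'|egrep 'tcp|force'
python3 go.py 5 .111 68.6
```

```text
tcp_pos: [0.5383, -0.0779, 0.1354]
tcp_pos: [0.5371, -0.0776, 0.1118]
wrist_force: [-0.3, -0.3, 0.0]
grip_force: 0.0
t 10.37 tcp [ 0.5371 -0.0776  0.1118] gap 0.0599 F [-0.3 -0.3  0. ] grip 0.0
shift now [-0.7  0.1  0.8] tiltz [-0.003  0.    -1.   ] az -0.6 shift after az [-0.7  0.1  0.8] j7 0.72
```

```bash
python3 -m handwheel '[{"x":0,"y":0,"z":0,"ax":0,"ay":0,"az":0,"fingers":-1},{"x":0,"y":0,"z":0,"ax":0,"ay":0,"az":0,"fingers":-1},{"x":0,"y":0,"z":0,"ax":0,"ay":0,"az":0,"fingers":-1},{"x":0,"y":0,"z":0,"ax":0,"ay":0,"az":0,"fingers":-1},{"x":0,"y":0,"z":-10,"ax":0,"ay":0,"az":0,"fingers":-1}]'|egrep 'tcp|force|gap'
python3 -m handwheel '[{"x":0,"y":0,"z":-20,"ax":0,"ay":0,"az":0,"fingers":-1},{"x":0,"y":0,"z":-25,"ax":0,"ay":0,"az":0,"fingers":-1},{"x":0,"y":0,"z":-25,"ax":0,"ay":0,"az":0,"fingers":-1},{"x":0,"y":0,"z":-25,"ax":0,"ay":0,"az":0,"fingers":-1},{"x":0,"y":0,"z":-25,"ax":0,"ay":0,"az":0,"fingers":-1}]'|egrep 'tcp|force|gap'
python3 -m handwheel '[{"x":0,"y":0,"z":-20,"ax":0,"ay":0,"az":0,"fingers":-1},{"x":0,"y":0,"z":0,"ax":0,"ay":0,"az":0,"fingers":-1},{"x":0,"y":0,"z":0,"ax":0,"ay":0,"az":0,"fingers":-1}]'|egrep 'tcp|gap'
python3 go.py 3 .112 8.6
```

```text
tcp_pos: [0.5371, -0.0777, 0.1231]
wrist_force: [0.0, 0.4, -0.6]
finger_gap: 0.027
grip_force: 59.1
tcp_pos: [0.5374, -0.0776, 0.2453]
wrist_force: [0.4, -0.5, -1.1]
finger_gap: 0.0267
grip_force: 59.4
tcp_pos: [0.5382, -0.0777, 0.2648]
finger_gap: 0.027
t 11.45 tcp [ 0.5382 -0.0777  0.2648] gap 0.027 F [-0.2  0.2 -0.8] grip 59.4
shift now [ 56.2 -98.2 152.6] tiltz [ 0.003 -0.001 -1.   ] az 59.4 shift after az [-55.9 -98.4 152.6] j7 0.88
```

```bash
python3 -m handwheel '[{"x":11,"y":-20,"z":0,"ax":0,"ay":0,"az":0,"fingers":-1},{"x":11,"y":-20,"z":0,"ax":0,"ay":0,"az":0,"fingers":-1},{"x":11,"y":-20,"z":0,"ax":0,"ay":0,"az":0,"fingers":-1},{"x":11,"y":-19,"z":0,"ax":0,"ay":0,"az":0,"fingers":-1},{"x":11,"y":-19,"z":0,"ax":0,"ay":0,"az":0,"fingers":-1}]'|egrep 'tcp'
python3 -m handwheel '[{"x":0,"y":0,"z":0,"ax":0,"ay":0,"az":7,"fingers":-1},{"x":0,"y":0,"z":0,"ax":0,"ay":0,"az":7,"fingers":-1},{"x":0,"y":0,"z":0,"ax":0,"ay":0,"az":7,"fingers":-1},{"x":0,"y":0,"z":0,"ax":0,"ay":0,"az":7,"fingers":-1},{"x":0,"y":0,"z":0,"ax":0,"ay":0,"az":7,"fingers":-1}]'|egrep 'tcp'
python3 -m handwheel '[{"x":0,"y":0,"z":0,"ax":0,"ay":0,"az":7,"fingers":-1},{"x":0,"y":0,"z":0,"ax":0,"ay":0,"az":7,"fingers":-1},{"x":0,"y":0,"z":0,"ax":0,"ay":0,"az":7,"fingers":-1},{"x":0,"y":0,"z":0,"ax":0,"ay":0,"az":4,"fingers":-1},{"x":0,"y":0,"z":0,"ax":0,"ay":0,"az":0,"fingers":-1}]'|egrep 'tcp'
python3 go.py 3 .112 8.6
```

```text
tcp_pos: [0.4481, -0.1484, 0.2622]
tcp_pos: [0.449, -0.1479, 0.2623]
tcp_pos: [0.4491, -0.1477, 0.2624]
t 12.7 tcp [ 0.4491 -0.1477  0.2624] gap 0.0272 F [-0.4  0.6 -1.2] grip 59.5
shift now [ -0.3   1.  150.4] tiltz [-0.003  0.    -1.   ] az -0.7 shift after az [ -0.3   1.  150.4] j7 0.17
```

```bash
python3 -m handwheel '[{"x":0,"y":0.5,"z":25,"ax":0,"ay":0,"az":0,"fingers":-1},{"x":0,"y":0,"z":25,"ax":0,"ay":0,"az":0,"fingers":-1},{"x":0,"y":0,"z":20,"ax":0,"ay":0,"az":0,"fingers":-1},{"x":0,"y":0,"z":15,"ax":0,"ay":0,"az":0,"fingers":-1},{"x":0,"y":0,"z":15,"ax":0,"ay":0,"az":0,"fingers":-1}]'|egrep 'tcp|wrist'
python3 -m handwheel '[{"x":0,"y":0,"z":15,"ax":0,"ay":0,"az":0,"fingers":-1},{"x":0,"y":0,"z":15,"ax":0,"ay":0,"az":0,"fingers":-1},{"x":0,"y":0,"z":10,"ax":0,"ay":0,"az":0,"fingers":-1},{"x":0,"y":0,"z":5,"ax":0,"ay":0,"az":0,"fingers":-1},{"x":0,"y":0,"z":0,"ax":0,"ay":0,"az":0,"fingers":-1}]'|egrep 'tcp|wrist'
python3 go.py 3 .112 8.6
```

```text
tcp_pos: [0.4496, -0.1476, 0.1617]
wrist_force: [-0.6, -0.3, -1.3]
tcp_pos: [0.4495, -0.1475, 0.117]
wrist_force: [0.2, 0.0, -0.4]
t 13.53 tcp [ 0.4495 -0.1475  0.117 ] gap 0.0274 F [ 0.2  0.  -0.4] grip 59.5
shift now [-0.5  0.2  5. ] tiltz [-0.003  0.001 -1.   ] az -0.5 shift after az [-0.5  0.2  5. ] j7 0.01
```

```bash
python3 -m handwheel '[{"x":0,"y":0,"z":3,"ax":0,"ay":0,"az":0,"fingers":-1},{"x":0,"y":0,"z":2,"ax":0,"ay":0,"az":0,"fingers":-1},{"x":0,"y":0,"z":0,"ax":0,"ay":0,"az":0,"fingers":-1}]'|egrep 'tcp|wrist'
python3 -m handwheel '[{"x":0,"y":0,"z":0,"ax":0,"ay":0,"az":0,"fingers":0.4},{"x":0,"y":0,"z":0,"ax":0,"ay":0,"az":0,"fingers":0.4},{"x":0,"y":0,"z":0,"ax":0,"ay":0,"az":0,"fingers":0.4},{"x":0,"y":0,"z":0,"ax":0,"ay":0,"az":0,"fingers":0.4},{"x":0,"y":0,"z":-20,"ax":0,"ay":0,"az":0,"fingers":0.4}]'|egrep 'tcp|wrist|gap'
python3 -m handwheel '[{"x":0,"y":0,"z":-30,"ax":0,"ay":0,"az":0,"fingers":0.4},{"x":0,"y":0,"z":-30,"ax":0,"ay":0,"az":0,"fingers":0.4},{"x":0,"y":0,"z":-30,"ax":0,"ay":0,"az":0,"fingers":0.4},{"x":0,"y":0,"z":-15,"ax":0,"ay":0,"az":0,"fingers":0.4},{"x":0,"y":0,"z":0,"ax":0,"ay":0,"az":0,"fingers":0.4}]'|egrep 'tcp|wrist|gap'
python3 go.py 4 .24 -51.4
```

```text
tcp_pos: [0.4512, -0.1481, 0.1146]
wrist_force: [-1.3, 0.9, 9.2]
tcp_pos: [0.4487, -0.1474, 0.1312]
wrist_force: [-0.8, 0.3, -0.6]
finger_gap: 0.0597
tcp_pos: [0.4528, -0.1483, 0.2416]
wrist_force: [0.3, -0.2, 0.4]
finger_gap: 0.0601
t 14.62 tcp [ 0.4528 -0.1483  0.2416] gap 0.0601 F [ 0.3 -0.2  0.4] grip 0.0
shift now [57.4 28.9  1.6] tiltz [ 0.007 -0.002 -1.   ] az 59.4 shift after az [ 54.1 -34.7   1.6] j7 0.14
```

```bash
python3 -m handwheel '[{"x":19,"y":9.5,"z":0,"ax":0,"ay":0,"az":0,"fingers":0.4},{"x":19,"y":9.5,"z":0,"ax":0,"ay":0,"az":0,"fingers":0.4},{"x":19,"y":9.5,"z":0,"ax":0,"ay":0,"az":0,"fingers":0.4},{"x":0,"y":0,"z":0,"ax":0,"ay":0,"az":7,"fingers":0.4},{"x":0,"y":0,"z":0,"ax":0,"ay":0,"az":7,"fingers":0.4}]'|egrep 'tcp'
python3 -m handwheel '[{"x":0,"y":0,"z":0,"ax":0,"ay":0,"az":7,"fingers":0.4},{"x":0,"y":0,"z":0,"ax":0,"ay":0,"az":7,"fingers":0.4},{"x":0,"y":0,"z":0,"ax":0,"ay":0,"az":7,"fingers":0.4},{"x":0,"y":0,"z":0,"ax":0,"ay":0,"az":7,"fingers":0.4},{"x":0,"y":0,"z":0,"ax":0,"ay":0,"az":7,"fingers":0.4}]'|egrep 'tcp'
python3 -m handwheel '[{"x":0,"y":0,"z":0,"ax":0,"ay":0,"az":7,"fingers":0.4},{"x":0,"y":0,"z":0,"ax":0,"ay":0,"az":3,"fingers":0.4},{"x":0,"y":0,"z":0,"ax":0,"ay":0,"az":0,"fingers":0.4}]'|egrep 'tcp'
python3 go.py 4 .111 -51.4
```

```text
tcp_pos: [0.4708, -0.0858, 0.2374]
tcp_pos: [0.4703, -0.0874, 0.2373]
tcp_pos: [0.4703, -0.0873, 0.2374]
t 15.7 tcp [ 0.4703 -0.0873  0.2374] gap 0.0597 F [ 0.4  1.  -0.4] grip 0.0
shift now [  2.6   2.1 126.4] tiltz [-0.002 -0.    -1.   ] az 0.4 shift after az [  2.6   2.1 126.4] j7 -0.87
```

```bash
python3 -m handwheel '[{"x":2.5,"y":2,"z":0,"ax":0,"ay":0,"az":0,"fingers":0.4},{"x":0,"y":0,"z":25,"ax":0,"ay":0,"az":0,"fingers":0.4},{"x":0,"y":0,"z":25,"ax":0,"ay":0,"az":0,"fingers":0.4},{"x":0,"y":0,"z":25,"ax":0,"ay":0,"az":0,"fingers":0.4},{"x":0,"y":0,"z":25,"ax":0,"ay":0,"az":0,"fingers":0.4}]'|egrep tcp
python3 -m handwheel '[{"x":0,"y":0,"z":15,"ax":0,"ay":0,"az":0,"fingers":0.4},{"x":0,"y":0,"z":10,"ax":0,"ay":0,"az":0,"fingers":0.4},{"x":0,"y":0,"z":0,"ax":0,"ay":0,"az":0,"fingers":0.4}]'|egrep 'tcp|force'
python3 go.py 4 .111 -51.4
```

```text
tcp_pos: [0.4743, -0.0874, 0.1371]
tcp_pos: [0.4727, -0.0871, 0.111]
wrist_force: [0.0, 0.1, -0.3]
grip_force: 0.0
t 16.37 tcp [ 0.4727 -0.0871  0.111 ] gap 0.0598 F [ 0.   0.1 -0.3] grip 0.0
shift now [ 0.5  0.7 -0. ] tiltz [-0.005  0.001 -1.   ] az 0.5 shift after az [ 0.5  0.7 -0. ] j7 -0.93
```

```bash
python3 -m handwheel '[{"x":0,"y":0,"z":0,"ax":0,"ay":0,"az":0,"fingers":-1},{"x":0,"y":0,"z":0,"ax":0,"ay":0,"az":0,"fingers":-1},{"x":0,"y":0,"z":0,"ax":0,"ay":0,"az":0,"fingers":-1},{"x":0,"y":0,"z":0,"ax":0,"ay":0,"az":0,"fingers":-1},{"x":0,"y":0,"z":-10,"ax":0,"ay":0,"az":0,"fingers":-1}]'|egrep 'tcp|force|gap'
python3 -m handwheel '[{"x":0,"y":0,"z":-20,"ax":0,"ay":0,"az":0,"fingers":-1},{"x":0,"y":0,"z":-25,"ax":0,"ay":0,"az":0,"fingers":-1},{"x":0,"y":0,"z":-25,"ax":0,"ay":0,"az":0,"fingers":-1},{"x":0,"y":0,"z":-25,"ax":0,"ay":0,"az":0,"fingers":-1},{"x":0,"y":0,"z":-25,"ax":0,"ay":0,"az":0,"fingers":-1}]'|egrep 'tcp|force|gap'
python3 -m handwheel '[{"x":0,"y":0,"z":-20,"ax":0,"ay":0,"az":0,"fingers":-1},{"x":0,"y":0,"z":0,"ax":0,"ay":0,"az":0,"fingers":-1},{"x":0,"y":0,"z":0,"ax":0,"ay":0,"az":0,"fingers":-1}]'|egrep 'tcp|gap'
python3 go.py 5 .112 -111.4
```

```text
tcp_pos: [0.4736, -0.0873, 0.123]
wrist_force: [0.1, 0.5, -0.4]
finger_gap: 0.0262
grip_force: 59.2
tcp_pos: [0.4739, -0.0875, 0.2451]
wrist_force: [0.6, -0.6, -1.2]
finger_gap: 0.0267
grip_force: 59.2
tcp_pos: [0.4747, -0.0876, 0.2646]
finger_gap: 0.0265
t 17.45 tcp [ 0.4747 -0.0876  0.2646] gap 0.0265 F [-0.8  0.1 -1.4] grip 59.2
shift now [ 54.9  31.6 152.8] tiltz [ 0.003 -0.001 -1.   ] az 60.4 shift after az [ 54.6 -32.2 152.8] j7 -0.86
```

```bash
python3 -m handwheel '[{"x":18,"y":10.5,"z":0,"ax":0,"ay":0,"az":0,"fingers":-1},{"x":18,"y":10.5,"z":0,"ax":0,"ay":0,"az":0,"fingers":-1},{"x":18,"y":10.5,"z":0,"ax":0,"ay":0,"az":0,"fingers":-1},{"x":0,"y":0,"z":0,"ax":0,"ay":0,"az":7,"fingers":-1},{"x":0,"y":0,"z":0,"ax":0,"ay":0,"az":7,"fingers":-1}]'|egrep 'tcp'
python3 -m handwheel '[{"x":0,"y":0,"z":0,"ax":0,"ay":0,"az":7,"fingers":-1},{"x":0,"y":0,"z":0,"ax":0,"ay":0,"az":7,"fingers":-1},{"x":0,"y":0,"z":0,"ax":0,"ay":0,"az":7,"fingers":-1},{"x":0,"y":0,"z":0,"ax":0,"ay":0,"az":7,"fingers":-1},{"x":0,"y":0,"z":0,"ax":0,"ay":0,"az":7,"fingers":-1}]'|egrep 'tcp'
python3 -m handwheel '[{"x":0,"y":0,"z":0,"ax":0,"ay":0,"az":7,"fingers":-1},{"x":0,"y":0,"z":0,"ax":0,"ay":0,"az":4,"fingers":-1},{"x":0,"y":0,"z":0,"ax":0,"ay":0,"az":0,"fingers":-1}]'|egrep 'tcp'
python3 go.py 5 .112 -111.4
```

```text
tcp_pos: [0.536, -0.0774, 0.2615]
tcp_pos: [0.5349, -0.0778, 0.2618]
tcp_pos: [0.535, -0.0777, 0.2619]
t 18.53 tcp [ 0.535  -0.0777  0.2619] gap 0.0268 F [-0.2 -1.1 -0.7] grip 59.2
shift now [  3.   -1.2 149.9] tiltz [-0.003 -0.    -1.   ] az 0.3 shift after az [  3.   -1.2 149.9] j7 -1.79
```

```bash
python3 -m handwheel '[{"x":2.5,"y":-1,"z":25,"ax":0,"ay":0,"az":0,"fingers":-1},{"x":0,"y":0,"z":20,"ax":0,"ay":0,"az":0,"fingers":-1},{"x":0,"y":0,"z":5,"ax":0,"ay":0,"az":0,"fingers":-1},{"x":0,"y":0,"z":0,"ax":0,"ay":0,"az":0,"fingers":-1}]'|egrep 'tcp|wrist'
python3 go.py 5 .112 -111.4
```

```text
tcp_pos: [0.5369, -0.0776, 0.2112]
wrist_force: [-0.5, -0.1, -0.3]
t 18.87 tcp [ 0.5369 -0.0776  0.2112] gap 0.0265 F [-0.5 -0.1 -0.3] grip 59.2
shift now [ 1.4 -0.4 99.2] tiltz [-0.005  0.    -1.   ] az 0.5 shift after az [ 1.4 -0.4 99.2] j7 -1.79
```

```bash
python3 -m handwheel '[{"x":1,"y":0,"z":20,"ax":0,"ay":0,"az":0,"fingers":-1},{"x":0,"y":0,"z":20,"ax":0,"ay":0,"az":0,"fingers":-1},{"x":0,"y":0,"z":20,"ax":0,"ay":0,"az":0,"fingers":-1},{"x":0,"y":0,"z":15,"ax":0,"ay":0,"az":0,"fingers":-1},{"x":0,"y":0,"z":15,"ax":0,"ay":0,"az":0,"fingers":-1}]'|egrep 'tcp|wrist'
python3 -m handwheel '[{"x":0,"y":0,"z":4,"ax":0,"ay":0,"az":0,"fingers":-1},{"x":0,"y":0,"z":3,"ax":0,"ay":0,"az":0,"fingers":-1},{"x":0,"y":0,"z":2,"ax":0,"ay":0,"az":0,"fingers":-1},{"x":0,"y":0,"z":0,"ax":0,"ay":0,"az":0,"fingers":-1}]'|egrep 'tcp|wrist'
python3 go.py 5 .112 -111.4
```

```text
tcp_pos: [0.5399, -0.0782, 0.1233]
wrist_force: [-0.2, 0.7, 0.3]
tcp_pos: [0.5398, -0.0782, 0.1149]
wrist_force: [-0.5, -0.1, -0.7]
t 19.62 tcp [ 0.5398 -0.0782  0.1149] gap 0.0267 F [-0.5 -0.1 -0.7] grip 59.3
shift now [-2.1  0.3  2.9] tiltz [ 0.001  0.    -1.   ] az 0.4 shift after az [-2.1  0.3  2.9] j7 -1.77
```

```bash
python3 -m handwheel '[{"x":-1.5,"y":0,"z":2,"ax":0,"ay":0,"az":0,"fingers":-1},{"x":0,"y":0,"z":2,"ax":0,"ay":0,"az":0,"fingers":-1},{"x":0,"y":0,"z":0,"ax":0,"ay":0,"az":0,"fingers":-1}]'|egrep 'tcp|wrist'
python3 -m handwheel '[{"x":0,"y":0,"z":0,"ax":0,"ay":0,"az":0,"fingers":0.4},{"x":0,"y":0,"z":0,"ax":0,"ay":0,"az":0,"fingers":0.4},{"x":0,"y":0,"z":0,"ax":0,"ay":0,"az":0,"fingers":0.4},{"x":0,"y":0,"z":0,"ax":0,"ay":0,"az":0,"fingers":0.4},{"x":0,"y":0,"z":-20,"ax":0,"ay":0,"az":0,"fingers":0.4}]'|egrep 'tcp|wrist|gap'
python3 -m handwheel '[{"x":0,"y":0,"z":-30,"ax":0,"ay":0,"az":0,"fingers":0.4},{"x":0,"y":0,"z":-30,"ax":0,"ay":0,"az":0,"fingers":0.4},{"x":0,"y":0,"z":-30,"ax":0,"ay":0,"az":0,"fingers":0.4},{"x":0,"y":0,"z":-15,"ax":0,"ay":0,"az":0,"fingers":0.4},{"x":0,"y":0,"z":0,"ax":0,"ay":0,"az":0,"fingers":0.4}]'|egrep 'tcp|wrist|gap'
python3 go.py 2 .24 -111.4
```

```text
tcp_pos: [0.5399, -0.0781, 0.1139]
wrist_force: [-5.2, 0.4, 21.6]
tcp_pos: [0.5358, -0.0772, 0.1277]
wrist_force: [-0.5, -0.6, 0.7]
finger_gap: 0.0595
tcp_pos: [0.5405, -0.078, 0.2389]
wrist_force: [0.1, 0.3, 0.1]
finger_gap: 0.0597
t 20.7 tcp [ 0.5405 -0.078   0.2389] gap 0.0597 F [0.1 0.3 0.1] grip 0.0
shift now [ -3.7 130.7  -1.4] tiltz [ 0.007 -0.001 -1.   ] az 0.4 shift after az [ -2.8 130.7  -1.4] j7 -1.79
```

Seated (the force rose to 21 N). Next is W2: shift straight along tool y over the hub.

```bash
python3 -m handwheel '[{"x":0,"y":26,"z":0,"ax":0,"ay":0,"az":0,"fingers":0.4},{"x":0,"y":26,"z":0,"ax":0,"ay":0,"az":0,"fingers":0.4},{"x":0,"y":26,"z":0,"ax":0,"ay":0,"az":0,"fingers":0.4},{"x":0,"y":26,"z":0,"ax":0,"ay":0,"az":0,"fingers":0.4},{"x":0,"y":26,"z":0,"ax":0,"ay":0,"az":0,"fingers":0.4}]'|egrep 'tcp'
python3 -m handwheel '[{"x":0,"y":0,"z":0,"ax":0,"ay":0,"az":0,"fingers":0.4},{"x":0,"y":0,"z":0,"ax":0,"ay":0,"az":0,"fingers":0.4}]'|egrep 'tcp'
python3 go.py 2 .119 -111.4
python3 - <<'E'
from h import *
p,d=optics.snapshot("top");cv2.imwrite("pics/t2.png",cv2.resize(p[110:300,140:370],None,fx=3.4,fy=3.15,interpolation=cv2.INTER_CUBIC))
E
```

```text
tcp_pos: [0.4905, -0.1998, 0.2341]
tcp_pos: [0.4904, -0.2005, 0.2343]
t 21.28 tcp [ 0.4904 -0.2005  0.2343] gap 0.06 F [ 0.9  1.6 -0.1] grip 0.0
shift now [ -0.5  -1.7 115.3] tiltz [-0.002  0.    -1.   ] az 0.2 shift after az [ -0.5  -1.7 115.3] j7 -1.55
```

View pics/t2.png

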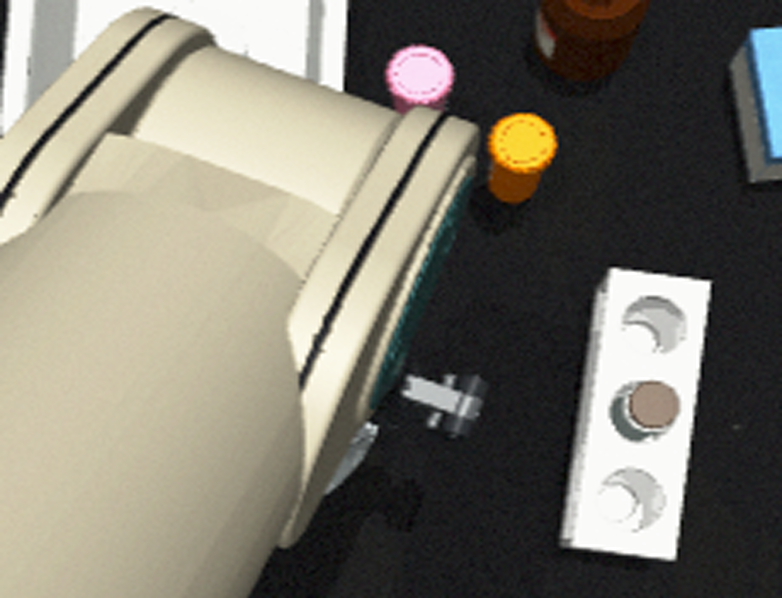

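The arm hides the rotor here. The stoppered tube stands in the middle rack hole at crop (655,405). Next I descend onto the W2 cap.

```bash
python3 -m handwheel '[{"x":0,"y":-1.5,"z":25,"ax":0,"ay":0,"az":0,"fingers":0.4},{"x":0,"y":0,"z":25,"ax":0,"ay":0,"az":0,"fingers":0.4},{"x":0,"y":0,"z":25,"ax":0,"ay":0,"az":0,"fingers":0.4},{"x":0,"y":0,"z":20,"ax":0,"ay":0,"az":0,"fingers":0.4},{"x":0,"y":0,"z":15,"ax":0,"ay":0,"az":0,"fingers":0.4}]'|egrep tcp
python3 -m handwheel '[{"x":0,"y":0,"z":6,"ax":0,"ay":0,"az":0,"fingers":0.4},{"x":0,"y":0,"z":0,"ax":0,"ay":0,"az":0,"fingers":0.4}]'|egrep 'tcp|force'
python3 go.py 2 .117 -111.4
```

```text
tcp_pos: [0.4918, -0.1952, 0.123]
tcp_pos: [0.4916, -0.1958, 0.1176]
wrist_force: [0.0, -0.4, 0.5]
grip_force: 0.0
t 21.92 tcp [ 0.4916 -0.1958  0.1176] gap 0.0598 F [ 0.  -0.4  0.5] grip 0.0
shift now [-0.2  3.2  0.6] tiltz [-0.003  0.002 -1.   ] az 0.5 shift after az [-0.2  3.2  0.6] j7 -1.53
```

```bash
python3 -m handwheel '[{"x":0,"y":2.5,"z":0,"ax":0,"ay":0,"az":0,"fingers":0.4},{"x":0,"y":0,"z":0,"ax":0,"ay":0,"az":0,"fingers":-1},{"x":0,"y":0,"z":0,"ax":0,"ay":0,"az":0,"fingers":-1},{"x":0,"y":0,"z":0,"ax":0,"ay":0,"az":0,"fingers":-1},{"x":0,"y":0,"z":0,"ax":0,"ay":0,"az":0,"fingers":-1}]'|egrep 'tcp|force|gap'
python3 -m handwheel '[{"x":0,"y":0,"z":-10,"ax":0,"ay":0,"az":0,"fingers":-1},{"x":0,"y":0,"z":-20,"ax":0,"ay":0,"az":0,"fingers":-1},{"x":0,"y":0,"z":-25,"ax":0,"ay":0,"az":0,"fingers":-1},{"x":0,"y":0,"z":-25,"ax":0,"ay":0,"az":0,"fingers":-1},{"x":0,"y":0,"z":-25,"ax":0,"ay":0,"az":0,"fingers":-1}]'|egrep 'tcp|force|gap'
python3 -m handwheel '[{"x":0,"y":0,"z":-25,"ax":0,"ay":0,"az":0,"fingers":-1},{"x":0,"y":0,"z":-20,"ax":0,"ay":0,"az":0,"fingers":-1},{"x":0,"y":0,"z":0,"ax":0,"ay":0,"az":0,"fingers":-1},{"x":0,"y":0,"z":0,"ax":0,"ay":0,"az":0,"fingers":-1}]'|egrep 'tcp|gap'
python3 go.py 4 .118 -51.4
```

```text
tcp_pos: [0.4922, -0.2003, 0.1205]
wrist_force: [-0.3, -0.1, 6.4]
finger_gap: 0.0329
grip_force: 59.3
tcp_pos: [0.4908, -0.1998, 0.226]
wrist_force: [0.2, 0.8, -0.8]
finger_gap: 0.0327
grip_force: 59.7
tcp_pos: [0.4916, -0.2001, 0.2708]
finger_gap: 0.0333
t 23.08 tcp [ 0.4916 -0.2001  0.2708] gap 0.0333 F [-0.3 -0.2 -1.2] grip 59.7
shift now [-57.7 -98.7 152.6] tiltz [ 0.003 -0.001 -1.   ] az -59.6 shift after az [ 55.9 -99.7 152.6] j7 -1.55
```

```bash
python3 -m handwheel '[{"x":-11.5,"y":-20,"z":0,"ax":0,"ay":0,"az":0,"fingers":-1},{"x":-11.5,"y":-20,"z":0,"ax":0,"ay":0,"az":0,"fingers":-1},{"x":-11.5,"y":-20,"z":0,"ax":0,"ay":0,"az":0,"fingers":-1},{"x":-11.5,"y":-19,"z":0,"ax":0,"ay":0,"az":0,"fingers":-1},{"x":-11.5,"y":-19,"z":0,"ax":0,"ay":0,"az":0,"fingers":-1}]'|egrep 'tcp'
python3 -m handwheel '[{"x":0,"y":0,"z":0,"ax":0,"ay":0,"az":-7,"fingers":-1},{"x":0,"y":0,"z":0,"ax":0,"ay":0,"az":-7,"fingers":-1},{"x":0,"y":0,"z":0,"ax":0,"ay":0,"az":-7,"fingers":-1},{"x":0,"y":0,"z":0,"ax":0,"ay":0,"az":-7,"fingers":-1},{"x":0,"y":0,"z":0,"ax":0,"ay":0,"az":-7,"fingers":-1}]'|egrep 'tcp'
python3 -m handwheel '[{"x":0,"y":0,"z":0,"ax":0,"ay":0,"az":-7,"fingers":-1},{"x":0,"y":0,"z":0,"ax":0,"ay":0,"az":-7,"fingers":-1},{"x":0,"y":0,"z":0,"ax":0,"ay":0,"az":-7,"fingers":-1},{"x":0,"y":0,"z":0,"ax":0,"ay":0,"az":-4,"fingers":-1},{"x":0,"y":0,"z":0,"ax":0,"ay":0,"az":0,"fingers":-1}]'|egrep 'tcp'
python3 go.py 4 .119 -51.4
```

```text
tcp_pos: [0.4712, -0.0866, 0.2681]
tcp_pos: [0.4714, -0.0875, 0.2681]
tcp_pos: [0.4715, -0.0878, 0.2681]
t 24.33 tcp [ 0.4715 -0.0878  0.2681] gap 0.0329 F [ 0.1 -0.5 -1.2] grip 59.8
shift now [  2.    1.3 149.1] tiltz [-0.003  0.001 -1.   ] az 0.5 shift after az [  2.    1.2 149.1] j7 -0.85
```

```bash
python3 -m handwheel '[{"x":1.5,"y":1,"z":25,"ax":0,"ay":0,"az":0,"fingers":-1},{"x":0,"y":0,"z":20,"ax":0,"ay":0,"az":0,"fingers":-1},{"x":0,"y":0,"z":5,"ax":0,"ay":0,"az":0,"fingers":-1},{"x":0,"y":0,"z":0,"ax":0,"ay":0,"az":0,"fingers":-1}]'|egrep 'tcp|wrist'
python3 go.py 4 .119 -51.4
```

```text
tcp_pos: [0.4727, -0.0875, 0.2176]
wrist_force: [-0.0, 0.7, -0.0]
t 24.67 tcp [ 0.4727 -0.0875  0.2176] gap 0.0329 F [-0.   0.7 -0. ] grip 59.8
shift now [ 1.   0.8 98.6] tiltz [-0.005  0.001 -1.   ] az 0.4 shift after az [ 1.   0.8 98.6] j7 -0.87
```

```bash
python3 -m handwheel '[{"x":0,"y":0,"z":20,"ax":0,"ay":0,"az":0,"fingers":-1},{"x":0,"y":0,"z":20,"ax":0,"ay":0,"az":0,"fingers":-1},{"x":0,"y":0,"z":20,"ax":0,"ay":0,"az":0,"fingers":-1},{"x":0,"y":0,"z":15,"ax":0,"ay":0,"az":0,"fingers":-1},{"x":0,"y":0,"z":15,"ax":0,"ay":0,"az":0,"fingers":-1}]'|egrep 'tcp|wrist'
python3 -m handwheel '[{"x":0,"y":0,"z":4,"ax":0,"ay":0,"az":0,"fingers":-1},{"x":0,"y":0,"z":3,"ax":0,"ay":0,"az":0,"fingers":-1},{"x":0,"y":0,"z":2,"ax":0,"ay":0,"az":0,"fingers":-1},{"x":0,"y":0,"z":0,"ax":0,"ay":0,"az":0,"fingers":-1}]'|egrep 'tcp|wrist'
python3 go.py 4 .119 -51.4
```

```text
tcp_pos: [0.4753, -0.0872, 0.1294]
wrist_force: [0.7, 1.1, 0.5]
tcp_pos: [0.475, -0.0872, 0.1209]
wrist_force: [0.7, 3.0, -2.2]
t 25.42 tcp [ 0.475  -0.0872  0.1209] gap 0.0332 F [ 0.7  3.  -2.2] grip 59.7
shift now [-1.3 -0.9  1.9] tiltz [ 0.001  0.    -1.   ] az 0.4 shift after az [-1.3 -0.8  1.9] j7 -0.92
```

```bash
python3 -m handwheel '[{"x":-1,"y":-0.5,"z":2,"ax":0,"ay":0,"az":0,"fingers":-1},{"x":0,"y":0,"z":1,"ax":0,"ay":0,"az":0,"fingers":-1},{"x":0,"y":0,"z":0,"ax":0,"ay":0,"az":0,"fingers":-1}]'|egrep 'tcp|wrist'
python3 -m handwheel '[{"x":0,"y":0,"z":0,"ax":0,"ay":0,"az":0,"fingers":0.4},{"x":0,"y":0,"z":0,"ax":0,"ay":0,"az":0,"fingers":0.4},{"x":0,"y":0,"z":0,"ax":0,"ay":0,"az":0,"fingers":0.4},{"x":0,"y":0,"z":0,"ax":0,"ay":0,"az":0,"fingers":0.4},{"x":0,"y":0,"z":-20,"ax":0,"ay":0,"az":0,"fingers":0.4}]'|egrep 'tcp|wrist|gap'
python3 -m handwheel '[{"x":0,"y":0,"z":-30,"ax":0,"ay":0,"az":0,"fingers":0.4},{"x":0,"y":0,"z":-30,"ax":0,"ay":0,"az":0,"fingers":0.4},{"x":0,"y":0,"z":-30,"ax":0,"ay":0,"az":0,"fingers":0.4},{"x":0,"y":0,"z":-10,"ax":0,"ay":0,"az":0,"fingers":0.4},{"x":0,"y":0,"z":0,"ax":0,"ay":0,"az":0,"fingers":0.4}]'|egrep 'tcp|wrist|gap'
python3 go.py r .24 -51.4
```

```text
tcp_pos: [0.4755, -0.0872, 0.1202]
wrist_force: [-2.3, 5.3, 20.9]
tcp_pos: [0.471, -0.0881, 0.1351]
wrist_force: [-0.6, 0.5, -0.8]
finger_gap: 0.0596
tcp_pos: [0.4751, -0.0885, 0.2399]
wrist_force: [-0.1, -0.4, -0.8]
finger_gap: 0.0596
t 26.5 tcp [ 0.4751 -0.0885  0.2399] gap 0.0596 F [-0.1 -0.4 -0.8] grip 0.0
shift now [-162.8  223.3    0.3] tiltz [ 0.006 -0.001 -1.   ] az 0.4 shift after az [-161.3  224.3    0.3] j7 -0.87
```

```bash
python3 -m handwheel '[{"x":-16,"y":22,"z":0,"ax":0,"ay":0,"az":0,"fingers":0.4},{"x":-16,"y":22,"z":0,"ax":0,"ay":0,"az":0,"fingers":0.4},{"x":-16,"y":22,"z":0,"ax":0,"ay":0,"az":0,"fingers":0.4},{"x":-16,"y":22,"z":0,"ax":0,"ay":0,"az":0,"fingers":0.4},{"x":-16,"y":22,"z":0,"ax":0,"ay":0,"az":0,"fingers":0.4}]'|egrep 'tcp'
python3 -m handwheel '[{"x":-16,"y":22,"z":0,"ax":0,"ay":0,"az":0,"fingers":0.4},{"x":-16,"y":22,"z":0,"ax":0,"ay":0,"az":0,"fingers":0.4},{"x":-16,"y":22,"z":0,"ax":0,"ay":0,"az":0,"fingers":0.4},{"x":-16,"y":22,"z":0,"ax":0,"ay":0,"az":0,"fingers":0.4},{"x":-16,"y":22,"z":0,"ax":0,"ay":0,"az":0,"fingers":0.4}]'|egrep 'tcp'
python3 -m handwheel '[{"x":0,"y":0,"z":0,"ax":0,"ay":0,"az":0,"fingers":0.4},{"x":0,"y":0,"z":0,"ax":0,"ay":0,"az":0,"fingers":0.4},{"x":0,"y":0,"z":0,"ax":0,"ay":0,"az":0,"fingers":0.4}]'|egrep 'tcp'
python3 go.py r .094 -51.4
```

```text
tcp_pos: [0.4794, -0.225, 0.2357]
tcp_pos: [0.4865, -0.3607, 0.2353]
tcp_pos: [0.487, -0.3585, 0.2358]
t 27.58 tcp [ 0.487  -0.3585  0.2358] gap 0.0598 F [-0.1  0.1  0.7] grip 0.0
shift now [ -2.2   6.4 141.7] tiltz [-0.002  0.002 -1.   ] az 0.4 shift after az [ -2.1   6.4 141.7] j7 -0.39
```

```bash
python3 - <<'E'
from h import *
p,d=optics.snapshot("top");cv2.imwrite("pics/t3.png",cv2.resize(p[110:300,140:370],None,fx=3.4,fy=3.15,interpolation=cv2.INTER_CUBIC))
W=cloud("top",d)
for n,c,z in(("S1r",(.4872,-.363),.116),("N1",(.5785,-.1285),.154),("W1",(.5547,-.1891),.137),("b3 N2",(.4498,-.148),.154),("b4 W2",(.4736,-.0875),.137),("b5 S2",(.538,-.0775),.134)):
    m=(np.hypot(*(W[...,:2]-c).transpose(2,0,1))<.022)&(abs(W[...,2]-z)<.006);q=W[m];print(n,m.sum(),q.mean(0).round(4),np.median(q[:,2]).round(4)) if m.sum() else print(n,0)
E
```

```text
S1r 0
N1 116 [ 0.5776 -0.128   0.1541] 0.1544
W1 322 [ 0.554  -0.1882  0.1375] 0.1377
b3 N2 122 [ 0.4514 -0.1469  0.1544] 0.1546
b4 W2 351 [ 0.4739 -0.0889  0.1374] 0.1375
b5 S2 196 [ 0.5394 -0.0767  0.1345] 0.1348
```

View pics/t3.png

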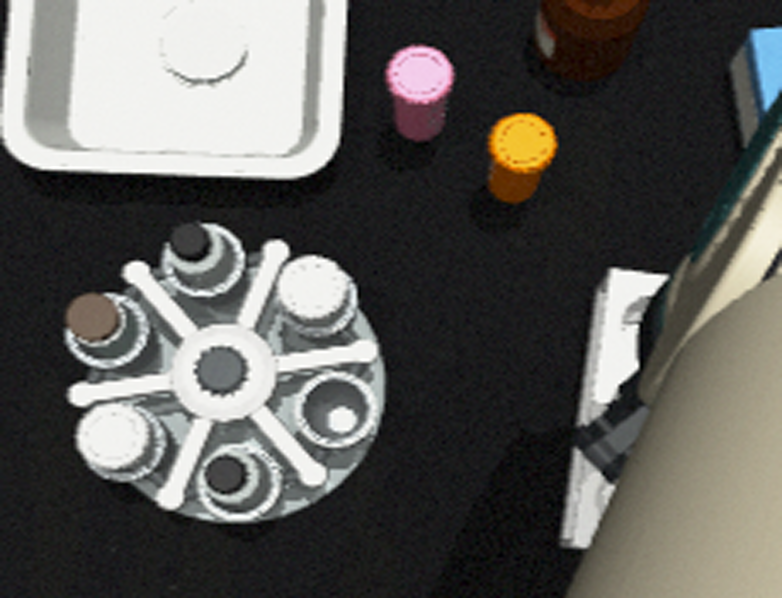

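The rotor is as planned: necked faces necked, wide faces wide, and the empty bucket at crop (335,408) is waiting for the last stoppered tube. All tops are at seated height.

```bash
python3 -m handwheel '[{"x":-1,"y":4.5,"z":25,"ax":0,"ay":0,"az":0,"fingers":0.4},{"x":0,"y":0,"z":25,"ax":0,"ay":0,"az":0,"fingers":0.4},{"x":0,"y":0,"z":25,"ax":0,"ay":0,"az":0,"fingers":0.4},{"x":0,"y":0,"z":0,"ax":0,"ay":0,"az":0,"fingers":0.4},{"x":0,"y":0,"z":0,"ax":0,"ay":0,"az":0,"fingers":0.4}]'|egrep tcp
python3 go.py r .094 -51.4
```

```text
tcp_pos: [0.4892, -0.3619, 0.1614]
t 28.05 tcp [ 0.4892 -0.3619  0.1614] gap 0.0595 F [ 0.6 -0.6  0.5] grip 0.0
shift now [-1.8  2.1 67.4] tiltz [-0.003  0.002 -1.   ] az 0.5 shift after az [-1.8  2.2 67.4] j7 -0.4
```

```bash
python3 -m handwheel '[{"x":-1,"y":1,"z":25,"ax":0,"ay":0,"az":0,"fingers":0.4},{"x":0,"y":0,"z":20,"ax":0,"ay":0,"az":0,"fingers":0.4},{"x":0,"y":0,"z":15,"ax":0,"ay":0,"az":0,"fingers":0.4},{"x":0,"y":0,"z":7,"ax":0,"ay":0,"az":0,"fingers":0.4},{"x":0,"y":0,"z":0,"ax":0,"ay":0,"az":0,"fingers":0.4}]'|egrep 'tcp|wrist'
python3 -m handwheel '[{"x":0,"y":0,"z":0,"ax":0,"ay":0,"az":0,"fingers":-1},{"x":0,"y":0,"z":0,"ax":0,"ay":0,"az":0,"fingers":-1},{"x":0,"y":0,"z":0,"ax":0,"ay":0,"az":0,"fingers":-1},{"x":0,"y":0,"z":0,"ax":0,"ay":0,"az":0,"fingers":-1},{"x":0,"y":0,"z":0,"ax":0,"ay":0,"az":0,"fingers":-1}]'|egrep 'tcp|force|gap'
python3 go.py r .094 -51.4
```

```text
tcp_pos: [0.4897, -0.3646, 0.0954]
wrist_force: [-0.2, 0.0, -0.7]
tcp_pos: [0.4903, -0.3654, 0.0972]
wrist_force: [-0.6, 0.8, 5.4]
finger_gap: 0.0265
grip_force: 58.6
t 28.88 tcp [ 0.4903 -0.3654  0.0972] gap 0.0265 F [-0.6  0.8  5.4] grip 58.6
shift now [-0.4 -1.5  3.2] tiltz [ 0.002 -0.001 -1.   ] az 0.4 shift after az [-0.5 -1.5  3.2] j7 -0.41
```

```bash
python3 -m handwheel '[{"x":0,"y":0,"z":-10,"ax":0,"ay":0,"az":0,"fingers":-1},{"x":0,"y":0,"z":-20,"ax":0,"ay":0,"az":0,"fingers":-1},{"x":0,"y":0,"z":-25,"ax":0,"ay":0,"az":0,"fingers":-1},{"x":0,"y":0,"z":-25,"ax":0,"ay":0,"az":0,"fingers":-1},{"x":0,"y":0,"z":-25,"ax":0,"ay":0,"az":0,"fingers":-1}]'|egrep 'tcp|gap'
python3 -m handwheel '[{"x":0,"y":0,"z":-25,"ax":0,"ay":0,"az":0,"fingers":-1},{"x":0,"y":0,"z":-25,"ax":0,"ay":0,"az":0,"fingers":-1},{"x":0,"y":0,"z":-10,"ax":0,"ay":0,"az":0,"fingers":-1},{"x":0,"y":0,"z":0,"ax":0,"ay":0,"az":0,"fingers":-1}]'|egrep 'tcp|gap'
python3 go.py 2 .115 -111.4
```

```text
tcp_pos: [0.4895, -0.3652, 0.2025]
finger_gap: 0.0263
tcp_pos: [0.4909, -0.3661, 0.2639]
finger_gap: 0.0266
t 29.63 tcp [ 0.4909 -0.3661  0.2639] gap 0.0266 F [-0.   0.6 -0.1] grip 59.1
shift now [ 104.6 -131.5  148.2] tiltz [ 0.005 -0.004 -1.   ] az 60.4 shift after az [ -62.7 -155.8  148.2] j7 -0.38
```

```bash
python3 -m handwheel '[{"x":17,"y":-21,"z":0,"ax":0,"ay":0,"az":0,"fingers":-1},{"x":17,"y":-21,"z":0,"ax":0,"ay":0,"az":0,"fingers":-1},{"x":17,"y":-22,"z":0,"ax":0,"ay":0,"az":0,"fingers":-1},{"x":17,"y":-22,"z":0,"ax":0,"ay":0,"az":0,"fingers":-1},{"x":17,"y":-22,"z":0,"ax":0,"ay":0,"az":0,"fingers":-1}]'|egrep 'tcp'
python3 -m handwheel '[{"x":17,"y":-21,"z":0,"ax":0,"ay":0,"az":0,"fingers":-1},{"x":0,"y":0,"z":0,"ax":0,"ay":0,"az":7,"fingers":-1},{"x":0,"y":0,"z":0,"ax":0,"ay":0,"az":7,"fingers":-1},{"x":0,"y":0,"z":0,"ax":0,"ay":0,"az":7,"fingers":-1},{"x":0,"y":0,"z":0,"ax":0,"ay":0,"az":7,"fingers":-1}]'|egrep 'tcp'
python3 -m handwheel '[{"x":0,"y":0,"z":0,"ax":0,"ay":0,"az":7,"fingers":-1},{"x":0,"y":0,"z":0,"ax":0,"ay":0,"az":7,"fingers":-1},{"x":0,"y":0,"z":0,"ax":0,"ay":0,"az":7,"fingers":-1},{"x":0,"y":0,"z":0,"ax":0,"ay":0,"az":7,"fingers":-1},{"x":0,"y":0,"z":0,"ax":0,"ay":0,"az":4,"fingers":-1}]'|egrep 'tcp'
python3 -m handwheel '[{"x":0,"y":0,"z":25,"ax":0,"ay":0,"az":0,"fingers":-1},{"x":0,"y":0,"z":20,"ax":0,"ay":0,"az":0,"fingers":-1},{"x":0,"y":0,"z":0,"ax":0,"ay":0,"az":0,"fingers":-1},{"x":0,"y":0,"z":0,"ax":0,"ay":0,"az":0,"fingers":-1}]'|egrep 'tcp'
python3 go.py 2 .115 -111.4
```

```text
tcp_pos: [0.4863, -0.2261, 0.2588]
tcp_pos: [0.4865, -0.2002, 0.2589]
tcp_pos: [0.4865, -0.2003, 0.2588]
tcp_pos: [0.4861, -0.2002, 0.2138]
t 31.22 tcp [ 0.4861 -0.2002  0.2138] gap 0.0265 F [-0.4  0.3 -1. ] grip 59.2
shift now [ 3.8 -2.9 98.8] tiltz [-0.004  0.001 -1.   ] az 0.4 shift after az [ 3.8 -2.9 98.8] j7 -1.53
```

```bash
python3 -m handwheel '[{"x":2.5,"y":-2,"z":12,"ax":0,"ay":0,"az":0,"fingers":-1},{"x":0,"y":0,"z":0,"ax":0,"ay":0,"az":0,"fingers":-1},{"x":0,"y":0,"z":0,"ax":0,"ay":0,"az":0,"fingers":-1}]'|egrep 'tcp'
python3 go.py 2 .115 -111.4
```

```text
tcp_pos: [0.4906, -0.1997, 0.2038]
t 31.47 tcp [ 0.4906 -0.1997  0.2038] gap 0.0265 F [-0.9 -0.1 -0.8] grip 59.2
shift now [-0.7 -0.8 88.8] tiltz [-0.  0. -1.] az 0.4 shift after az [-0.7 -0.8 88.8] j7 -1.53
```

```bash
python3 -m handwheel '[{"x":-0.5,"y":-0.5,"z":20,"ax":0,"ay":0,"az":0,"fingers":-1},{"x":0,"y":0,"z":20,"ax":0,"ay":0,"az":0,"fingers":-1},{"x":0,"y":0,"z":20,"ax":0,"ay":0,"az":0,"fingers":-1},{"x":0,"y":0,"z":15,"ax":0,"ay":0,"az":0,"fingers":-1},{"x":0,"y":0,"z":0,"ax":0,"ay":0,"az":0,"fingers":-1}]'|egrep 'tcp|wrist'
python3 -m handwheel '[{"x":0,"y":0,"z":5,"ax":0,"ay":0,"az":0,"fingers":-1},{"x":0,"y":0,"z":4,"ax":0,"ay":0,"az":0,"fingers":-1},{"x":0,"y":0,"z":0,"ax":0,"ay":0,"az":0,"fingers":-1}]'|egrep 'tcp|wrist'
python3 go.py 2 .115 -111.4
```

```text
tcp_pos: [0.4889, -0.1986, 0.1268]
wrist_force: [-1.0, 0.5, -0.2]
tcp_pos: [0.4906, -0.1992, 0.1198]
wrist_force: [0.0, 0.1, -0.5]
t 32.13 tcp [ 0.4906 -0.1992  0.1198] gap 0.0264 F [ 0.   0.1 -0.5] grip 59.2
shift now [-0.6 -0.3  4.8] tiltz [ 0.001 -0.    -1.   ] az 0.4 shift after az [-0.6 -0.3  4.8] j7 -1.52
```

Last few mm down, release, rise and clear away toward the rack side to look.

```bash
python3 -m handwheel '[{"x":0,"y":0,"z":3,"ax":0,"ay":0,"az":0,"fingers":-1},{"x":0,"y":0,"z":2,"ax":0,"ay":0,"az":0,"fingers":-1},{"x":0,"y":0,"z":1,"ax":0,"ay":0,"az":0,"fingers":-1},{"x":0,"y":0,"z":0,"ax":0,"ay":0,"az":0,"fingers":-1}]'|egrep 'tcp|wrist'
python3 -m handwheel '[{"x":0,"y":0,"z":0,"ax":0,"ay":0,"az":0,"fingers":0.4},{"x":0,"y":0,"z":0,"ax":0,"ay":0,"az":0,"fingers":0.4},{"x":0,"y":0,"z":0,"ax":0,"ay":0,"az":0,"fingers":0.4},{"x":0,"y":0,"z":0,"ax":0,"ay":0,"az":0,"fingers":0.4},{"x":0,"y":0,"z":-20,"ax":0,"ay":0,"az":0,"fingers":0.4}]'|egrep 'tcp|wrist|gap'
python3 -m handwheel '[{"x":0,"y":0,"z":-30,"ax":0,"ay":0,"az":0,"fingers":0.4},{"x":0,"y":0,"z":-30,"ax":0,"ay":0,"az":0,"fingers":0.4},{"x":0,"y":0,"z":-30,"ax":0,"ay":0,"az":0,"fingers":0.4},{"x":0,"y":0,"z":-20,"ax":0,"ay":0,"az":0,"fingers":0.4},{"x":0,"y":0,"z":0,"ax":0,"ay":0,"az":0,"fingers":0.4}]'|egrep 'tcp|wrist|gap'
python3 go.py r .24 -111.4
```

```text
tcp_pos: [0.4916, -0.1996, 0.1151]
wrist_force: [-1.7, 1.4, 10.9]
tcp_pos: [0.488, -0.1981, 0.1307]
wrist_force: [-0.1, -0.8, 0.3]
finger_gap: 0.0595
tcp_pos: [0.4927, -0.2001, 0.2475]
wrist_force: [0.0, -0.2, -0.0]
finger_gap: 0.0595
t 33.3 tcp [ 0.4927 -0.2001  0.2475] gap 0.0595 F [ 0.  -0.2 -0. ] grip 0.0
shift now [ 55.4 154.8   7.9] tiltz [ 0.008 -0.003 -1.   ] az 0.4 shift after az [ 56.5 154.4   7.9] j7 -1.54
```

```bash
python3 -m handwheel '[{"x":10,"y":25,"z":0,"ax":0,"ay":0,"az":0,"fingers":0.4},{"x":10,"y":25,"z":0,"ax":0,"ay":0,"az":0,"fingers":0.4},{"x":10,"y":25,"z":0,"ax":0,"ay":0,"az":0,"fingers":0.4},{"x":10,"y":25,"z":0,"ax":0,"ay":0,"az":0,"fingers":0.4},{"x":10,"y":25,"z":0,"ax":0,"ay":0,"az":0,"fingers":0.4}]'|egrep 'tcp'
python3 -m handwheel '[{"x":10,"y":25,"z":0,"ax":0,"ay":0,"az":0,"fingers":0.4},{"x":10,"y":25,"z":0,"ax":0,"ay":0,"az":0,"fingers":0.4},{"x":0,"y":0,"z":0,"ax":0,"ay":0,"az":0,"fingers":0.4},{"x":0,"y":0,"z":0,"ax":0,"ay":0,"az":0,"fingers":0.4},{"x":0,"y":0,"z":0,"ax":0,"ay":0,"az":0,"fingers":0.4}]'|egrep 'tcp|wrist'
python3 - <<'E'
from h import *
p,d=optics.snapshot("top");cv2.imwrite("pics/t4.png",cv2.resize(p[110:300,140:370],None,fx=3.4,fy=3.15,interpolation=cv2.INTER_CUBIC))
W=cloud("top",d)
for n,c,z in(("N1",(.5785,-.1285),.154),("W1",(.5547,-.1891),.137),("b2 S1",(.4905,-.199),.134),("b3 N2",(.4498,-.148),.154),("b4 W2",(.4736,-.0875),.137),("b5 S2",(.538,-.0775),.134)):
    m=(np.hypot(*(W[...,:2]-c).transpose(2,0,1))<.022)&(abs(W[...,2]-z)<.006);q=W[m];print(n,m.sum(),q.mean(0).round(4),np.median(q[:,2]).round(4)) if m.sum() else print(n,0)
E
```

```text
tcp_pos: [0.4917, -0.3346, 0.2423]
tcp_pos: [0.4927, -0.3864, 0.2422]
wrist_force: [-0.1, -0.3, 0.2]
N1 115 [ 0.5775 -0.128   0.1544] 0.1547
W1 324 [ 0.5541 -0.1882  0.1376] 0.1377
b2 S1 194 [ 0.4921 -0.197   0.1348] 0.1348
b3 N2 119 [ 0.4514 -0.1467  0.1544] 0.1546
b4 W2 347 [ 0.4737 -0.0882  0.1374] 0.1375
b5 S2 194 [ 0.5395 -0.0766  0.1346] 0.1349
```

View pics/t4.png

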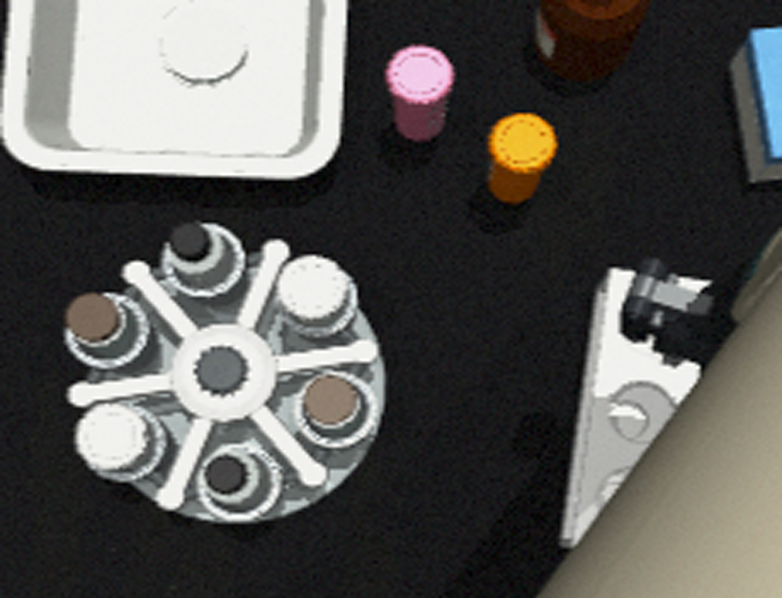

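Every tube faces its twin: necked at (190,240)/(225,475), wide at (312,285)/(115,437), stoppered at (92,318)/(332,400). All tops are at seated height, the rack is empty, and the gripper is clear of everything.

```bash
python3 -c "
from plant import order;print(order.job_done())"
```

```text
the job is handed in; nothing more can be done
None
```

The job is handed in at about 34 s on the robot's clock: in the last picture all six tubes are seated opposite their twins, the rack is empty and the gripper is open and clear. The hand-in call did not return a verdict.

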